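# Bench-test ignition modules from both ends

## Task

Test the ignition modules on the table (two or three of them): lay them all flat on the sloped test rest, side by side and square, each with its black plug end resting against the copper contact bar, let go of them, then turn the ignition key clockwise fully to its stop and let it spring back. Then turn every module end for end so that the brass tabs rest against the contact bar instead, turn the key to its stop once more and let it spring back, and leave the modules lying there like that. Do not knock over or push away the other parts on the bench.

Things in the scene. Friction and masses are not known exactly. Their poses are not given: they have to be found in the camera images.
- rest: the sloped test rest: a white board 340 mm wide on a dark steel stand, fixed to the table. Origin: on the table under the middle of the stand; its x points away from the robot (roughly) and its y along the board's width.
- bed: the white board of the rest, sloped 20 degrees, low edge to the robot. Origin: on its top surface at mid width, at the inner face of the copper contact bar, 45 mm above the table. x points up the slope (surface ends at 135 mm), y along the bar (board and bar span -170 to 170 mm), z square to the surface. The bar edges the low side at x = -12 to 0 mm and stands 10 mm above the surface.
- module_a: one of two or three like ignition modules: aluminium plate 86 x 64 x 16 mm with a square finned block 44 x 44 mm on its middle, 16 to 44 mm above the underside (grip any two facing sides). 110 mm long overall, 0.3 kg. One wide black plug socket at the +x end, three narrow brass tabs at the -x end. Origin: centre of the underside, z up out of the block. At first flat on the table, any way round.
- module_a_plug (a point): tip of the black plug end, at underside level, 55 mm from the module's origin along its +x
- module_a_tabs (a point): tip of the brass tab end, at underside level, 55 mm from the module's origin along its -x
- module_b: one of two or three like ignition modules: aluminium plate 86 x 64 x 16 mm with a square finned block 44 x 44 mm on its middle, 16 to 44 mm above the underside (grip any two facing sides). 110 mm long overall, 0.3 kg. One wide black plug socket at the +x end, three narrow brass tabs at the -x end. Origin: centre of the underside, z up out of the block. At first flat on the table, any way round.
- module_b_plug (a point): tip of the black plug end, at underside level, 55 mm from the module's origin along its +x
- module_b_tabs (a point): tip of the brass tab end, at underside level, 55 mm from the module's origin along its -x
- module_c: one of two or three like ignition modules: aluminium plate 86 x 64 x 16 mm with a square finned block 44 x 44 mm on its middle, 16 to 44 mm above the underside (grip any two facing sides). 110 mm long overall, 0.3 kg. One wide black plug socket at the +x end, three narrow brass tabs at the -x end. Origin: centre of the underside, z up out of the block. At first flat on the table, any way round.
- module_c_plug (a point): tip of the black plug end, at underside level, 55 mm from the module's origin along its +x
- module_c_tabs (a point): tip of the brass tab end, at underside level, 55 mm from the module's origin along its -x
- switch_box: grey fixed box 130 x 100 x 60 mm with the black ignition key on its top; stands left or right of the rest (the other side has a similar box with a round dial, the meter). Origin: centre of its underside.
- meter_box: grey fixed box 130 x 100 x 60 mm with a round dial on top, not to be operated. Origin: centre of its underside.
- key (a joint): ignition key angle in rad: 0 at home, growing clockwise seen from above to the stop at 1.2. A return spring (0.05 Nm at home, 0.19 Nm at the stop) turns it home when let go.
- key_grip (a point): on the key's vertical axis, 92 mm above the table, at a good height to grip (here the TCP goes). The key's bow is an upright black slab 40 mm wide, 10 mm thick, from 72 to 106 mm above the table; the point's x axis lies along its width and turns with it, y is through its thickness.
- coil_a: bystander: standing ignition coil, aluminium can 54 mm across with a brown top, 122 mm tall; origin at the centre of its underside.
- coil_b: bystander: standing ignition coil, like the other; origin at the centre of its underside.
- distributor: bystander: standing distributor, steel body with brown cap, 68 mm across, 105 mm tall; origin at the centre of its underside.
- pinion: bystander: steel starter pinion, 52 mm across, 45 mm tall; origin at the centre of its underside.
- relay: bystander: black relay box 50 x 32 x 40 mm; origin at the centre of its underside.
- gasket: bystander: flat black rubber ring, 100 mm across, 6 mm thick; origin at the centre of its underside.

How it is judged:
On the way, in this order (a step that is already met when the one before it is completed fails the run):
1. every module lies on the rest, plug end against the contact bar, let go (x of module_a_plug in the frame of bed between -0.006 and 0.009 m and y of module_a_plug in the frame of bed between -0.155 and 0.155 m and z of module_a_plug in the frame of bed between -0.006 and 0.007 m and angle between the z axis of each of module_a, module_b, module_c and the z axis of bed, either way round below 0.09 rad and angle between the x axis of each of module_a, module_b, module_c and the x axis of bed, either way round below 0.17 rad and contact force between the fingers and module_a below 0.3 N and linear speed of each of module_a, module_b, module_c below 0.03 m/s and x of module_b_plug in the frame of bed between -0.006 and 0.009 m and y of module_b_plug in the frame of bed between -0.155 and 0.155 m and z of module_b_plug in the frame of bed between -0.006 and 0.007 m and contact force between the fingers and module_b below 0.3 N and x of module_c_plug in the frame of bed between -0.006 and 0.009 m and y of module_c_plug in the frame of bed between -0.155 and 0.155 m and z of module_c_plug in the frame of bed between -0.006 and 0.007 m and contact force between the fingers and module_c below 0.3 N), for 0.2 s.
2. the key is turned to its stop while every module lies plug end against the bar (value of joint key above 1.08 rad and x of module_a_plug in the frame of bed between -0.006 and 0.009 m and y of module_a_plug in the frame of bed between -0.155 and 0.155 m and z of module_a_plug in the frame of bed between -0.006 and 0.007 m and angle between the z axis of each of module_a, module_b, module_c and the z axis of bed, either way round below 0.09 rad and angle between the x axis of each of module_a, module_b, module_c and the x axis of bed, either way round below 0.17 rad and x of module_b_plug in the frame of bed between -0.006 and 0.009 m and y of module_b_plug in the frame of bed between -0.155 and 0.155 m and z of module_b_plug in the frame of bed between -0.006 and 0.007 m and x of module_c_plug in the frame of bed between -0.006 and 0.009 m and y of module_c_plug in the frame of bed between -0.155 and 0.155 m and z of module_c_plug in the frame of bed between -0.006 and 0.007 m), for 0.1 s.
3. the key has sprung back home (value of joint key below 0.1 rad), for 0.2 s.
4. every module has been turned and lies with its tabs against the contact bar, let go (x of module_a_tabs in the frame of bed between -0.006 and 0.009 m and y of module_a_tabs in the frame of bed between -0.155 and 0.155 m and z of module_a_tabs in the frame of bed between -0.006 and 0.007 m and angle between the z axis of each of module_a, module_b, module_c and the z axis of bed, either way round below 0.09 rad and angle between the x axis of each of module_a, module_b, module_c and the x axis of bed, either way round below 0.17 rad and contact force between the fingers and module_a below 0.3 N and linear speed of each of module_a, module_b, module_c below 0.03 m/s and x of module_b_tabs in the frame of bed between -0.006 and 0.009 m and y of module_b_tabs in the frame of bed between -0.155 and 0.155 m and z of module_b_tabs in the frame of bed between -0.006 and 0.007 m and contact force between the fingers and module_b below 0.3 N and x of module_c_tabs in the frame of bed between -0.006 and 0.009 m and y of module_c_tabs in the frame of bed between -0.155 and 0.155 m and z of module_c_tabs in the frame of bed between -0.006 and 0.007 m and contact force between the fingers and module_c below 0.3 N), for 0.2 s.
5. the key is turned to its stop while every module lies tabs against the bar (value of joint key above 1.08 rad and x of module_a_tabs in the frame of bed between -0.006 and 0.009 m and y of module_a_tabs in the frame of bed between -0.155 and 0.155 m and z of module_a_tabs in the frame of bed between -0.006 and 0.007 m and angle between the z axis of each of module_a, module_b, module_c and the z axis of bed, either way round below 0.09 rad and angle between the x axis of each of module_a, module_b, module_c and the x axis of bed, either way round below 0.17 rad and x of module_b_tabs in the frame of bed between -0.006 and 0.009 m and y of module_b_tabs in the frame of bed between -0.155 and 0.155 m and z of module_b_tabs in the frame of bed between -0.006 and 0.007 m and x of module_c_tabs in the frame of bed between -0.006 and 0.009 m and y of module_c_tabs in the frame of bed between -0.155 and 0.155 m and z of module_c_tabs in the frame of bed between -0.006 and 0.007 m), for 0.1 s.
6. the key has sprung back home (value of joint key below 0.1 rad), for 0.2 s.
At the end, for the whole second after the job is handed in: Every module present lies flat on the sloped board (within 5 degrees, square to the bar within about 10 degrees, its tab end at least 15 mm in from the board's sides at its middle), its tabs within 9 mm of the contact bar, released and at rest, and the key is home (under 0.1 rad) (all of step 4 and value of joint key below 0.1 rad); the robot touches nothing.
It fails at once if another part on the bench is pushed more than 5 cm away or knocked over (distance of any of coil_a, coil_b, distributor, pinion, relay, gasket from where it was at the start of the episode above 0.05 m or angle between any of coil_a, coil_b, distributor, pinion, relay, gasket's own z axis and vertical above 0.8 rad).
Of module_a, module_b, module_c only 2 to 3 are there at a start; the rules pass over those that are not, and their reading is None.
At some moment in a run one of module_a, module_b, module_c may be knocked a few centimetres aside while the robot is not near it.
Once in a run the grip may slacken for a moment while it holds something.
It also fails if it takes over 210 s, if anything falls off the work surface, if the arm or the gripper's body presses on something with over 40 N, if the wrist force passes 120 N, or if a joint passes its speed limit or range.

## Robot

A 7-joint arm with a two-finger parallel gripper is mounted at the origin on the work surface. World frame = base frame: x ahead of the robot, y to its left, z up, the work surface at z = 0. Lengths are in m, angles in rad, forces in N, time in s.
With the tool pointing down it reaches from about 0.425 to 0.925 m from the base axis. Payload 6.8 kg.
Tool frame: the origin (TCP) lies between the finger pads, 19 mm behind the fingertips; this is the grasp point; z points along the fingers, y is the direction in which the jaws open and shut (so a half turn about z gives the same grasp; the last joint's range is limited). The gripper opens to 85 mm and grips with 20 to 120 N. Pads are 22 mm wide; open, the fingers measure 114 mm over their backs; the gripper's body (76 mm by 85 mm) begins 54 mm behind the grasp point. The pads swing forward as they close: fully open they stand 13 mm farther back than shut.
Start: joints at [1.029, 0.477, 0.022, 1.555, -0.011, 1.109, -0.083], TCP at [0.284, -0.612, 0.25] pointing down, gripper open.
Joint ranges: [-2.96, 2.96], [-0.34, 2.1], [-1.41, 1.46], [0.24, 2.44], [-1.37, 4.51], [0.17, 1.92], [-2.96, 2.96]. Speed limits (rad/s): [2.39, 2.39, 3.14, 3.14, 3.14, 3.14, 3.14].

## Interface

Orientations are given as a rotation vector (axis times angle).
In Python, from bench import r, grab_frame, camera_params gives the robot as it stands.
- The arm moves only by the tool carry_out, never from a script. Its argument "motion" is text: rows parted by semicolons, each of 5 numbers parted by spaces: the closure, from 0 (fully open) to 1 (shut), then the shift along the tool's x, y, z in mm, then the turn about the tool's z in rad. In form: fingers dx dy dz twist; .... A call has exactly 8 rows; each row shifts and turns the commanded pose from where the row before left it, along the tool's axes as they then stand; what a row does not reach is not made up. A row lasts 1/8 s, in which the tool goes at most 62.5 mm and 10.7 degrees, less where a joint would pass 70% of its speed; a pose out of reach is approached as far as the arm can. A call with a gripper value outside its range is refused whole. The fingers move at their own pace and stop on an object; "newtons" is the grip in N (left out, the last holds). Time passes only in rows, so rows that do not move let the fingers close, or fill a call up. It gives the time, the measured TCP pose, the force and the opening at its end, in the units of the state.
- r.get_obs(): the state, without advancing time (a new reading comes with each control period).
- grab_frame(name): name is "scene" or "top" or "wrist"; returns the picture (384x512x3 uint8, red, green, blue); there is no depth.
- camera_params(name): a dict with "fx", "fy", "cx", "cy" (pixels), "eye" and "attitude" of the camera in the world. Camera axes: x right, y down, z forward; pixel columns grow to the right and rows downward; lengths in m; the calibration is good to about 2 mm. A picture is of the moment at which its call begins: read the wrist's pose just before it. camera_params takes no time and is no camera call; for the wrist camera it gives the pose at the moment of the call.
- r.hand_in(): hands the job in, once; it reports no verdict.
The state is a dict: "clock": time; "joints": joint angles; "qvel": joint speeds; "tau": joint torques, N m; "tcp_pos": TCP position; "orientation": TCP orientation; "contact_force": force on the tool from outside, world axes, zero at the start; "moment": the same for the moment, N m; "grip_width": finger opening in m.
Only numpy, scipy, OpenCV 4.12 (cv2) and the standard library are available. Lean on these libraries where they do the work, as an engineer would, in place of code of your own. Each camera call takes 0.05 s, during which the arm holds its last target.

## Working session

There is one attempt and no reset: what is moved stays moved. The work goes in short steps, Python scripts to look and compute and a tool call to move; the robot and the scene stay as the last step left them, time stands still between calls to the robot, and variables do not carry over. Pictures are saved under pics/ and viewed, and the job is handed in when it is done.

Besides the shell and the picture viewer there is one more tool, called after "Call:" in YAML: its name, and indented under it one key for each argument. carry_out: Moves the arm, as the interface text tells. Its arguments: {"type":"object","properties":{"motion":{"type":"string"},"newtons":{"type":"number"}},"required":["motion"]}

```bash
mkdir -p pics; ls; python3 - <<'E'
from bench import r, grab_frame, camera_params
import cv2
print(r.get_obs())
for n in ("scene","top"):
    print(n,camera_params(n)); cv2.imwrite(f"pics/{n}0.png",grab_frame(n)[:,:,::-1])
E
```

```text
pics
{'clock': 0.0, 'joints': array([ 1.02892535,  0.47779032,  0.02232759,  1.5564778 , -0.01152125,
        1.10931623, -0.0831014 ]), 'qvel': array([ 0.00030175,  0.00081965,  0.00049805,  0.00067711, -0.00200849,
       -0.00174532,  0.00134304]), 'tau': array([ 6.65163716e-04, -5.96447539e+01,  1.60798028e+00, -2.81196767e+01,
        1.23563441e-02,  9.27410438e-03, -2.57534555e-05]), 'tcp_pos': array([ 0.2834558 , -0.61196241,  0.24902089]), 'orientation': array([-3.06623505e+00, -6.75683438e-01,  8.03873096e-04]), 'contact_force': array([ 0.53174967, -0.96613203,  0.30064788]), 'moment': array([-0.00867593,  0.00748183,  0.01118698]), 'grip_width': 0.08554157557775999}
scene {'fx': 482.1025409882852, 'fy': 482.1025409882852, 'cx': 262.1791229711062, 'cy': 192.72924176779344, 'eye': array([ 1.13249594, -0.36827985,  1.00463905]), 'attitude': array([-2.21535589, -1.21586415,  0.43762371])}
top {'fx': 376.9693329184879, 'fy': 376.9693329184879, 'cx': 259.63516277443995, 'cy': 192.16319096634817, 'eye': array([ 0.37085486, -0.01007821,  1.28841841]), 'attitude': array([-2.18775205,  2.13291451, -0.14316503])}
```

View pics/scene0.png

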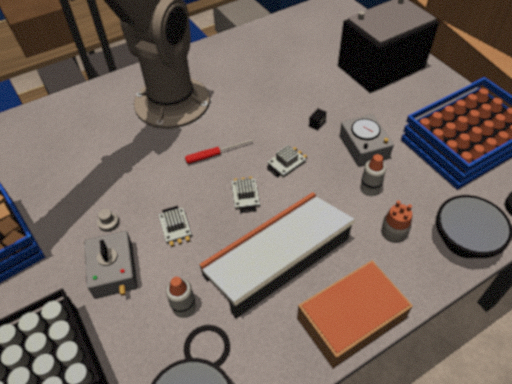

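View pics/top0.png

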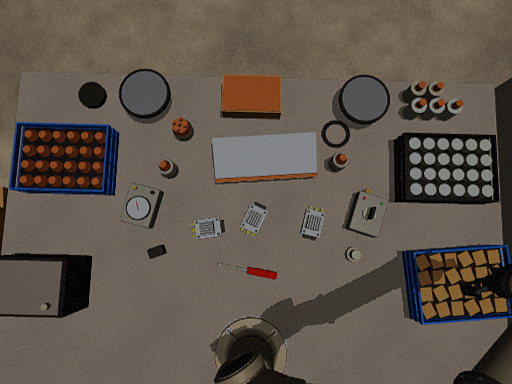

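```bash
python3 - <<'E'
import cv2
a=cv2.imread("pics/top0.png")
cv2.imwrite("pics/top0b.png",cv2.resize(a[0:250,80:400],None,fx=2.4,fy=2.4,interpolation=cv2.INTER_CUBIC))
E
```

```text
(no output)
```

View pics/top0b.png

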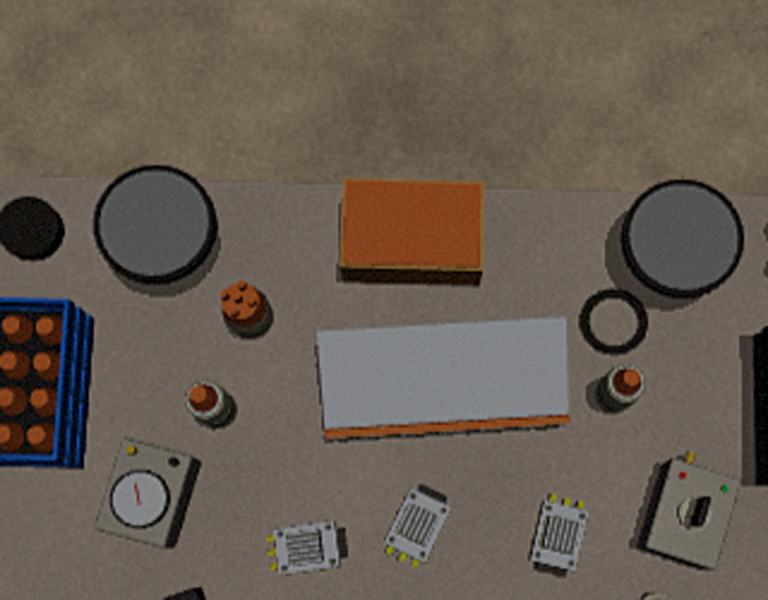

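```bash
cat > h.py <<'E'
import numpy as np, cv2
from scipy.spatial.transform import Rotation as R
from bench import r, grab_frame, camera_params
def ray(cp,u,v):
    d=R.from_rotvec(cp["attitude"]).as_matrix()@np.array([(u-cp["cx"])/cp["fx"],(v-cp["cy"])/cp["fy"],1.])
    return np.array(cp["eye"]),d
def onz(cp,u,v,z):
    e,d=ray(cp,u,v); return e+d*(z-e[2])/d[2]
def proj(cp,p):
    q=R.from_rotvec(cp["attitude"]).as_matrix().T@(np.array(p)-cp["eye"])
    return np.array([cp["fx"]*q[0]/q[2]+cp["cx"],cp["fy"]*q[1]/q[2]+cp["cy"]])
def yaw():  # tool x axis heading in world
    m=R.from_rotvec(r.get_obs()["orientation"]).as_matrix(); return np.arctan2(m[1,0],m[0,0]), m
E
python3 - <<'E'
from h import *
cp=camera_params("top"); y,m=yaw(); print("yaw",y); print(m.round(3)); w=camera_params("wrist"); print(w, R.from_rotvec(w["attitude"]).as_matrix().round(3))
T=lambda x,y:(80+x/2.4,y/2.4)
for n,p,z in [("bar-near-left",(325,440),.045),("bar near right",(569,424),.045),("board far left",(316,331),.091),("board far right",(566,317),.091),
 ("modL",(306,547),.044),("modM",(417,525),.044),("modR",(559,535),.044),("key",(690,512),.106),("pinion",(645,597),.045),("coilR",(628,380),.122),("coilL",(203,396),.122),("relay",(185,597),.04),("modL plug",(343,543),.01),("modL tab",(270,553),.01),("modM plug",(432,493),.01),("modM tab",(403,555),.01),("modR plug",(553,571),.01),("modR tab",(566,498),.01),("keya",(703,498),.106),("keyb",(697,525),.106)]:
    print(n,onz(cp,*T(*p),z).round(3))
E
```

```text
yaw 0.4337158306658071
[[ 0.907  0.42  -0.001]
 [ 0.42  -0.907  0.001]
 [-0.    -0.002 -1.   ]]
{'fx': 341.2386992478413, 'fy': 341.2386992478413, 'cx': 259.04353261108747, 'cy': 190.53802963886952, 'eye': array([ 0.35796708, -0.57804897,  0.37266183]), 'attitude': array([ 2.40700874, -1.53716258, -0.25471133])} [[ 0.42  -0.859 -0.292]
 [-0.907 -0.399 -0.134]
 [-0.001  0.321 -0.947]]
bar-near-left [0.553 0.13  0.045]
bar near right [ 0.584 -0.208  0.045]
board far left [0.695 0.143 0.091]
board far right [ 0.724 -0.196  0.091]
modL [0.404 0.151 0.044]
modM [ 0.438 -0.     0.044]
modR [ 0.429 -0.196  0.044]
key [ 0.461 -0.358  0.106]
pinion [ 0.348 -0.314  0.045]
coilR [ 0.632 -0.274  0.122]
coilL [0.595 0.283 0.122]
relay [0.333 0.313 0.04 ]
modL plug [0.412 0.103 0.01 ]
modL tab [0.396 0.205 0.01 ]
modM plug [ 0.486 -0.02   0.01 ]
modM tab [0.397 0.018 0.01 ]
modR plug [ 0.38  -0.193  0.01 ]
modR tab [ 0.484 -0.21   0.01 ]
keya [ 0.48  -0.376  0.106]
keyb [ 0.444 -0.367  0.106]
```

Call:
carry_out:
  motion: "0 0 0 -15 0.172; 0 0 0 -15 0.172; 0 23 -56 0 0; 0 23 -56 0 0; 0 23 -56 0 0; 0 23 -56 0 0; 0 23 -56 0 0; 0 23 -56 0 0"
  newtons: 30

```text
clock: 1.1
tcp_pos: [0.3912, -0.2634, 0.2799]
orientation: [3.138, 0.141, -0.0]
contact_force: [1.1, -0.6, 0.3]
grip_width: 0.0854
```

Call:
carry_out:
  motion: "0 23 -50 0 0; 0 23 -50 0 0; 0 23 -50 0 0; 0 0 -30 0 0; 0 0 0 0 0; 0 0 0 0 0; 0 0 0 0 0; 0 0 0 0 0"

```text
clock: 2.1
tcp_pos: [0.4435, -0.0809, 0.2799]
orientation: [3.138, 0.138, -0.0]
contact_force: [0.1, 0.5, -0.3]
grip_width: 0.0856
```

```bash
cat >> h.py <<'E'
def snap(n,f,crop=None,k=1.5):
    cp=camera_params(n); a=grab_frame(n)[:,:,::-1].copy(); cv2.imwrite(f"pics/{f}_raw.png",a); np.save(f"pics/{f}.npy",cp,allow_pickle=True)
    if crop: a=a[crop[2]:crop[3],crop[0]:crop[1]]
    cv2.imwrite(f"pics/{f}.png",cv2.resize(a,None,fx=k,fy=k,interpolation=cv2.INTER_CUBIC)); return cp,a
E
python3 - <<'E'
from h import *
o=r.get_obs(); print(o["tcp_pos"],yaw()[0],o["joints"].round(2),o["clock"]); snap("wrist","w1")
E
```

```text
[ 0.44352943 -0.08091703  0.27992627] 0.0880247857007451 [ 0.3   0.09 -0.27  2.01  0.03  1.04 -1.47] 2.1
```

View pics/w1.png

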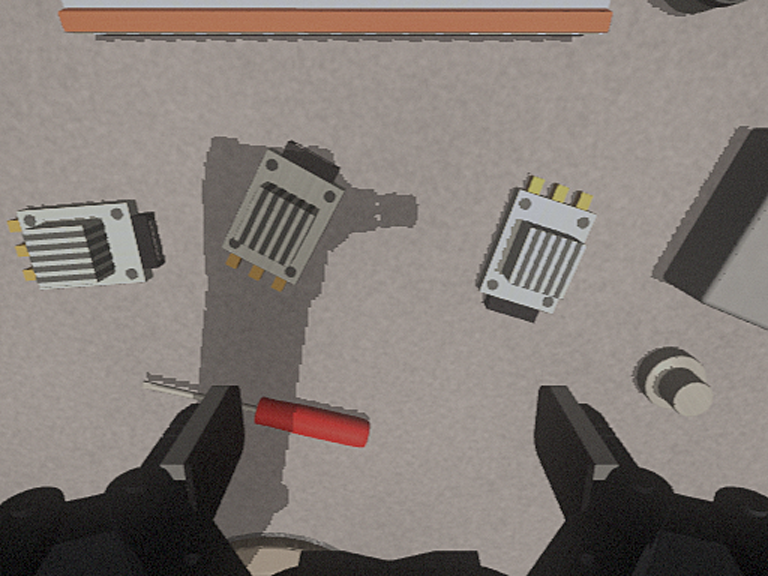

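```bash
cat >> h.py <<'E'
def tool(dw,yw): # world delta -> tool dx dy dz in mm
    c,s=np.cos(yw),np.sin(yw); return np.array([c*dw[0]+s*dw[1], s*dw[0]-c*dw[1], -dw[2]])*1000
E
python3 - <<'E'
from h import *
cp=np.load("pics/w1.npy",allow_pickle=True).item()
P=lambda x,y,z:onz(cp,x/1.5,y/1.5,z)[:2]
for n,ps,plug,tab in [("L",[(30,221),(117,214),(132,273)],(157,237),(23,248)),("M",[(272,164),(330,197),(290,271),(236,243)],(316,153),(255,273)),("R",[(525,203),(583,223),(548,302),(492,285)],(510,312),(561,188))]:
    q=np.array([P(*p,.016) for p in ps]); c=(q[0]+q[2])/2
    d=P(*plug,.008)-P(*tab,.008)
    print(n,"cen",c.round(4),"sides",[np.linalg.norm(q[i]-q[i+1]).round(4) for i in range(len(q)-1)],"len",np.linalg.norm(d).round(4),"plug yaw",np.arctan2(d[1],d[0]).round(3), "side yaws",[np.arctan2(*(q[i+1]-q[i])[::-1]).round(3) for i in range(len(q)-1)], "mid",((P(*plug,.008)+P(*tab,.008))/2).round(4))
    if len(q)==4: print((q.mean(0)).round(4))
# bar
n=np.array
for z in (.045,.051,.055): print(z,"L",P(62,11,z).round(4),"R",P(610,11,z).round(4),"Lf",P(62,32,z).round(4),"Rf",P(610,32,z).round(4))
E
python3 - <<'E'
import cv2
a=cv2.imread("pics/w1_raw.png")
cv2.imwrite("pics/w1bar.png",cv2.resize(a[0:40,30:420],None,fx=2,fy=6,interpolation=cv2.INTER_NEAREST))
E
```

```text
L cen [0.4051 0.1548] sides [np.float64(0.0678), np.float64(0.0473)] len 0.1082 plug yaw -1.4 side yaws [np.float64(-1.403), np.float64(-2.972)] mid [0.4072 0.1529]
M cen [0.4409 0.0005] sides [np.float64(0.0485), np.float64(0.0675), np.float64(0.0465)] len 0.1084 plug yaw -0.429 side yaws [np.float64(-2.008), np.float64(2.705), np.float64(1.148)] mid [ 4.426e-01 -2.000e-04]
[4.405e-01 1.000e-04]
R cen [ 0.4309 -0.1993] sides [np.float64(0.0483), np.float64(0.0678), np.float64(0.0484)] len 0.1068 plug yaw 2.932 side yaws [np.float64(-1.806), np.float64(2.924), np.float64(1.355)] mid [ 0.4301 -0.1998]
[ 0.4307 -0.1993]
0.045 L [0.5672 0.1343] R [ 0.5974 -0.2072] Lf [0.5552 0.1357] Rf [ 0.5857 -0.2098]
0.051 L [0.5665 0.1308] R [ 0.5962 -0.2049] Lf [0.5547 0.1322] Rf [ 0.5847 -0.2076]
0.055 L [0.566  0.1285] R [ 0.5954 -0.2034] Lf [0.5543 0.1299] Rf [ 0.584  -0.2061]
```

View pics/w1bar.png

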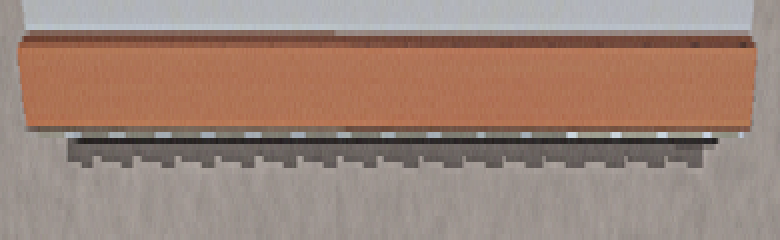

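```bash
python3 - <<'E'
from h import *
cp=np.load("pics/w1.npy",allow_pickle=True).item()
iL,iR=onz(cp,40,7.5,.0544),onz(cp,407.5,8.,.0544); oL,oR=onz(cp,43,21.3,.0503),onz(cp,405,21.5,.0503)
print(iL,iR,np.linalg.norm(iL-iR)); print(oL,oR,np.linalg.norm(oL-oR),np.linalg.norm(iL-oL))
for a,b in((iL,iR),(oL,oR)):
    d=a-b; print("yaw",np.arctan2(-d[0],d[1]))
y=np.arctan2(-(iL-iR)[0],(iL-iR)[1]); xb=np.array([np.cos(y),np.sin(y)])
c=(iL+iR)[:2]/2; c2=(oL+oR)[:2]/2
print("O from inner",c+xb*.010*np.sin(.349),"from outer",c2+xb*(.010*np.sin(.349)+.012*np.cos(.349)))
# top check
ct=camera_params("top")
o=np.append(c+xb*.0034,.045); ex=np.array([*xb*np.cos(.349),np.sin(.349)]); ey=np.array([-xb[1],xb[0],0])
a=cv2.imread("pics/top0.png")
for bx,by in((135,-170),(135,170),(0,-170),(0,170)):
    p=proj(ct,o+ex*bx/1e3+ey*by/1e3); print(bx,by,p.round(1), ((p-[80,0])*2.4).round(0))
E
```

```text
[0.56585083 0.13009784 0.0544    ] [ 0.59503652 -0.20455489  0.0544    ] 0.33592299008982723
[0.55487829 0.13105249 0.0503    ] [ 0.58453809 -0.20631839  0.0503    ] 0.3386721300943139 0.011752358560869812
yaw 0.08699175731958014
yaw 0.08768906843733178
O from inner [ 0.58385032 -0.03693143] from outer [ 0.58434878 -0.03635612]
135 -170 [315.6 131.7] [565. 316.]
135 170 [211.6 137.8] [316. 331.]
0 -170 [316.5 172.4] [567. 414.]
0 170 [215.  178.5] [324. 428.]
```

```bash
cat >> h.py <<'E'
O=np.array([.5841,-.0366,.045]); BY=.0873
c2,s2=np.cos(np.radians(20)),np.sin(np.radians(20))
ex=np.array([c2*np.cos(BY),c2*np.sin(BY),s2]); ey=np.array([-np.sin(BY),np.cos(BY),0]); ez=np.cross(ex,ey)
def bed(x,y,z): return O+ex*x/1e3+ey*y/1e3+ez*z/1e3
def inbed(p): d=np.array(p)-O; return np.array([d@ex,d@ey,d@ez])*1e3
def go(p,yw):
    o=r.get_obs(); y0=yaw()[0]; tw=-(yw-y0); tw=(tw+np.pi)%(2*np.pi)-np.pi
    print("at",o["tcp_pos"].round(4),"yaw",round(y0,3),"q7",o["joints"][6].round(2),"twist",round(tw,3),"then shift at new yaw",tool(np.array(p)-o["tcp_pos"],yw).round(1),"t",o["clock"],"w",round(o["grip_width"],4))
E
python3 - <<'E'
from h import *
print(bed(63,-105,39),bed(63,0,39),bed(63,105,39))
go([.4308,-.1993,.039],-.213)
E
```

```text
[ 0.63894206 -0.13720148  0.10319528] [ 0.6297872  -0.03260134  0.10319528] [0.62063234 0.07199879 0.10319528]
at [ 0.4435 -0.0807  0.2799] yaw 0.088 q7 -1.47 twist 0.301 then shift at new yaw [ 12.6 118.6 240.9] t 2.15 w 0.0853
```

Call:
carry_out:
  motion: "0 0 0 20 0.15; 0 0 0 20 0.151; 0 6.3 59 15 0; 0 6.3 59.6 15 0; 0 0 0 60 0; 0 0 0 50 0; 0 0 0 20 0; 0 0 0 0 0"

```text
clock: 3.15
tcp_pos: [0.43, -0.1985, 0.0787]
orientation: [-3.123, 0.332, 0.005]
contact_force: [0.7, 0.1, -0.3]
grip_width: 0.0857
```

```bash
python3 - <<'E'
from h import *
go([.4308,-.1993,.039],-.213)
snap("wrist","w2")
E
```

```text
at [ 0.43   -0.1985  0.0787] yaw -0.212 q7 -1.57 twist 0.001 then shift at new yaw [ 1.   0.6 39.7] t 3.15 w 0.0857
```

View pics/w2.png

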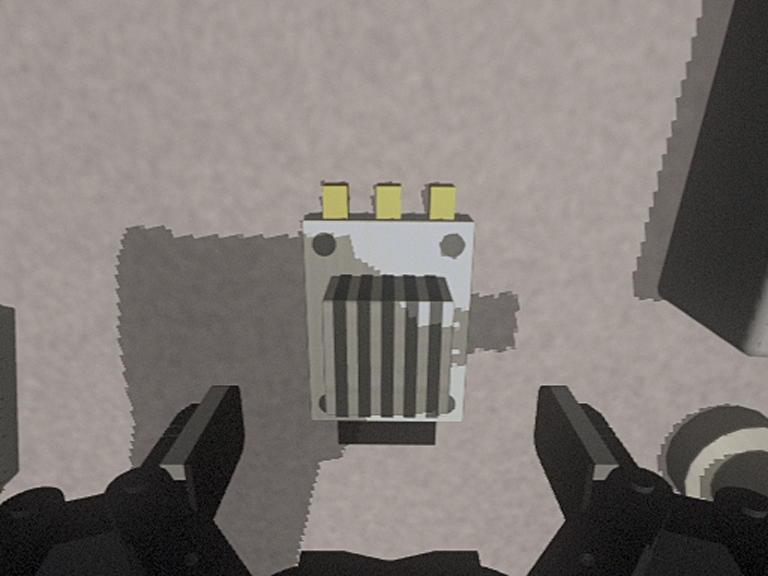

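Call:
carry_out:
  motion: "0 1 0.6 30 0; 0 0 0 10 0; 0 0 0 0 0; 1 0 0 0 0; 1 0 0 0 0; 1 0 0 0 0; 1 0 0 0 0; 1 0 0 0 0"
  newtons: 40

```text
clock: 4.2
tcp_pos: [0.4325, -0.1996, 0.0408]
orientation: [3.124, -0.331, 0.002]
contact_force: [-1.7, 0.7, 6.1]
grip_width: 0.0429
```

```bash
python3 - <<'E'
from h import *
go(bed(63,-105,39+45),BY)
snap("wrist","w3",k=1)
E
```

```text
at [ 0.4325 -0.1996  0.0408] yaw -0.211 q7 -1.59 twist -0.299 then shift at new yaw [ 195.7  -44.1 -104.6] t 4.2 w 0.0429
```

View pics/w3.png

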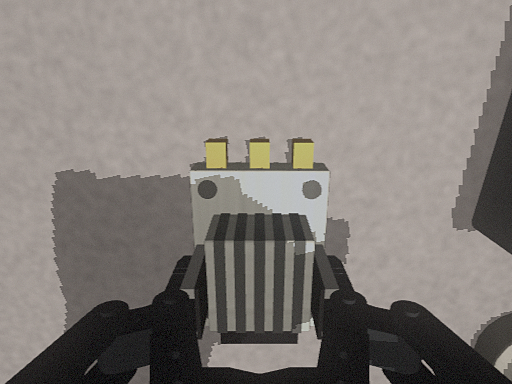

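Call:
carry_out:
  motion: "1 0 0 -60 0; 1 0 0 -50 0; 1 0 0 0 -0.15; 1 0 0 0 -0.15; 1 50 -11 0 0; 1 50 -11 0 0; 1 50 -11 0 0; 1 50 -11 0 0"

```text
clock: 5.25
tcp_pos: [0.6282, -0.1374, 0.1498]
orientation: [3.138, 0.139, -0.001]
contact_force: [0.1, 0.1, -1.8]
grip_width: 0.0431
```

```bash
python3 - <<'E'
from h import *
go(bed(63,-105,40),BY)
snap("wrist","w4",k=1)
E
```

```text
at [ 0.6282 -0.1374  0.1498] yaw 0.089 q7 -1.48 twist 0.001 then shift at new yaw [10.4  0.8 45.6] t 5.25 w 0.0431
```

View pics/w4.png

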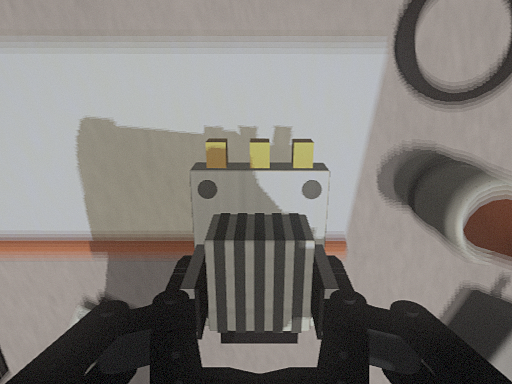

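Call:
carry_out:
  motion: "1 10.4 0.8 15 0; 1 0 0 10 0; 1 0 0 5 0; 1 0 0 5 0; 1 0 0 5 0; 1 0 0 5 0; 1 0 0 0 0; 1 0 0 0 0"
  newtons: 25

```text
clock: 6.3
tcp_pos: [0.6357, -0.1385, 0.1067]
orientation: [3.138, 0.138, -0.006]
contact_force: [-11.8, 0.6, 15.2]
grip_width: 0.0434
```

```bash
python3 - <<'E'
from h import *
go(bed(63,-105,40),BY)
print(inbed(r.get_obs()["tcp_pos"]))
snap("wrist","w5",k=1); snap("scene","s5",(150,400,170,350),3)
E
```

```text
at [ 0.6357 -0.1385  0.1067] yaw 0.088 q7 -1.49 twist 0.0 then shift at new yaw [ 3.  -1.   2.6] t 6.3 w 0.0434
[  61.01747843 -106.02668556   43.46178894]
```

View pics/w5.png

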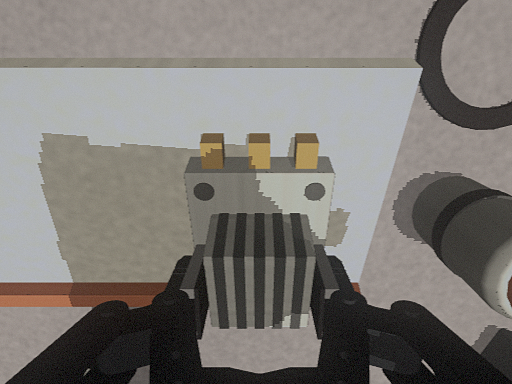

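View pics/s5.png

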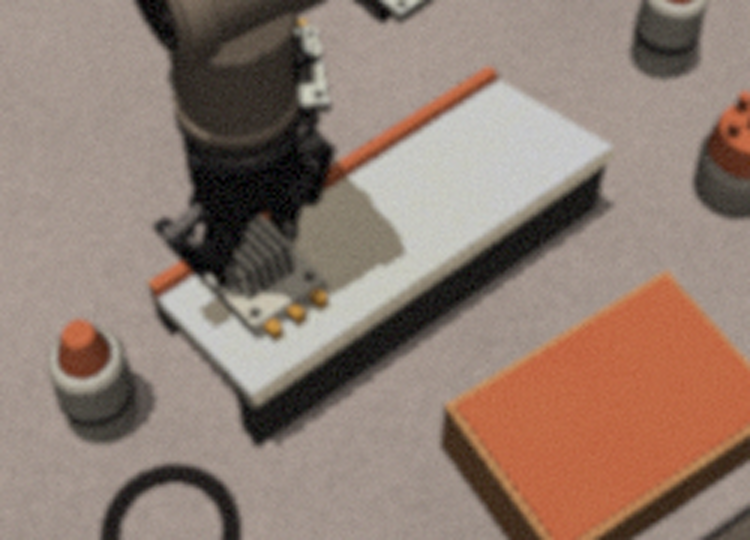

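Call:
carry_out:
  motion: "1 0 0 3 0; 1 0 0 2 0; 1 0 0 2 0; 1 0 0 0 0; 0.4 0 0 0 0; 0.4 0 0 0 0; 0.4 0 0 0 0; 0.4 0 0 0 0"
  newtons: 20

```text
clock: 7.4
tcp_pos: [0.6389, -0.138, 0.0995]
orientation: [3.138, 0.139, 0.004]
contact_force: [-2.0, -0.1, 11.4]
grip_width: 0.0514
```

```bash
python3 - <<'E'
from h import *
go(bed(63,-105,40),BY)
print(inbed(r.get_obs()["tcp_pos"]))
snap("wrist","w6",k=1); snap("scene","s6",(150,400,170,350),3)
E
```

```text
at [ 0.6389 -0.138   0.0995] yaw 0.089 q7 -1.49 twist 0.001 then shift at new yaw [-0.2 -0.8 -4.6] t 7.4 w 0.0514
[  61.63936954 -105.77209668   35.58598282]
```

View pics/w6.png

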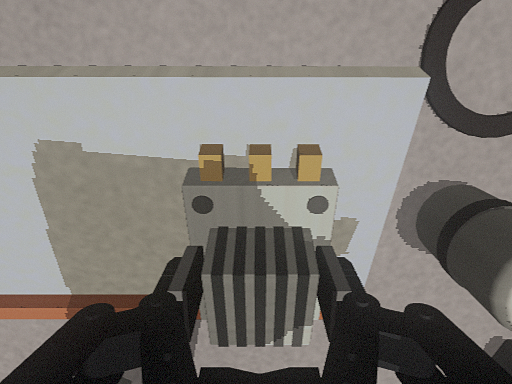

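View pics/s6.png

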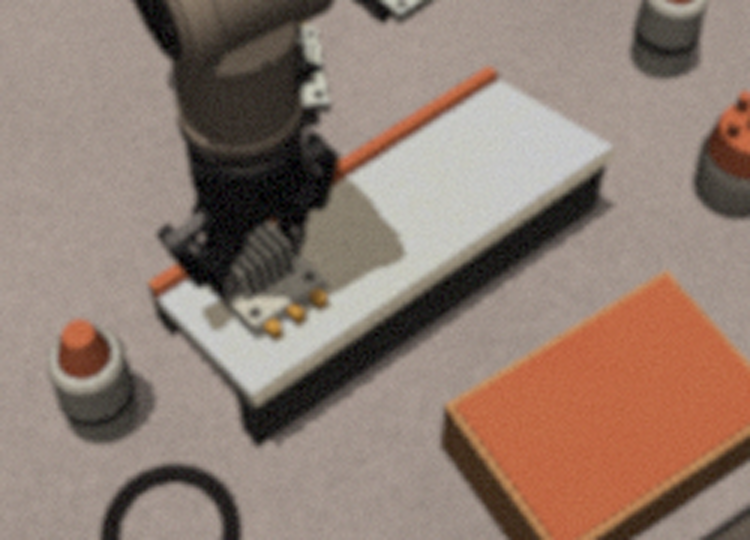

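Call:
carry_out:
  motion: "0.4 0 0 -5 0; 0 0 0 -25 0; 0 0 0 -50 0; 0 -20 0 -40 0; 0 -60 0 0 0; 0 0 0 0 0; 0 0 0 0 0; 0 0 0 0 0"

```text
clock: 8.5
tcp_pos: [0.5594, -0.1445, 0.218]
orientation: [-3.138, -0.14, -0.002]
contact_force: [-0.3, -0.8, 0.6]
grip_width: 0.0854
```

```bash
python3 - <<'E'
from h import *
go(bed(63,-105,40),BY)
snap("wrist","w7",k=1.5)
E
```

```text
at [ 0.5594 -0.1445  0.218 ] yaw 0.089 q7 -1.42 twist 0.002 then shift at new yaw [ 79.5  -0.3 113.9] t 8.5 w 0.0854
```

View pics/w7.png

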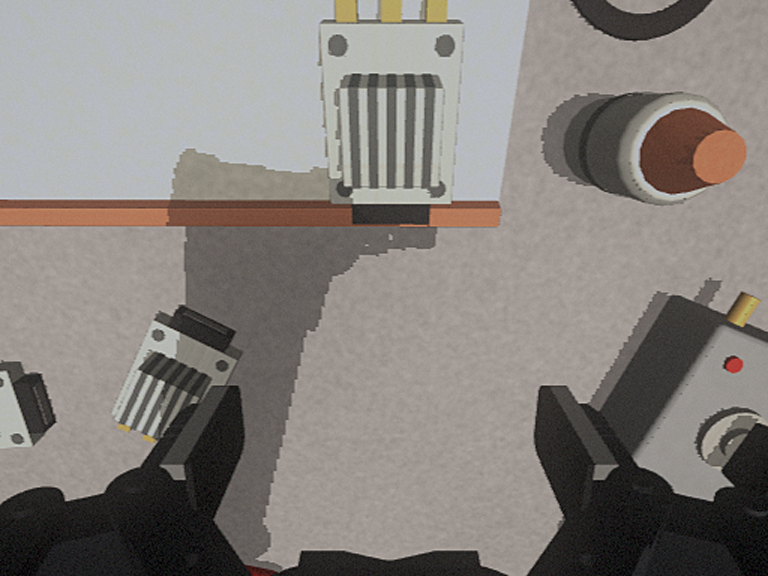

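```bash
cat >> h.py <<'E'
def onbed(cp,u,v,z=16.):
    e,d=ray(cp,u,v); p0=O+ez*z/1e3; return inbed(e+d*((p0-e)@ez)/(d@ez))
E
python3 - <<'E'
from h import *
cp=np.load("pics/w7.npy",allow_pickle=True).item()
for n,u,v,z in [("s1",338,45,16),("s2",445,45,16),("s3",345,189,16),("s4",437,189,16),("plate near",330,204,16),("plate nr",452,204,16),("bar",100,202,10),("barout",100,226,10),("plug",390,223,13),("barR",498,202,10)]:
    print(n,onbed(cp,u/1.5,v/1.5,z).round(1))
E
```

```text
s1 [ 87.5 -83.   16. ]
s2 [  87.6 -130.9   16. ]
s3 [ 15.8 -82.5  16. ]
s4 [  15.9 -131.7   16. ]
plate near [  6.6 -73.8  16. ]
plate nr [   6.8 -140.5   16. ]
bar [ 4.2 55.3 10. ]
barout [-11.5  60.8  10. ]
plug [  -7.2 -106.7   13. ]
barR [   4.7 -166.9   10. ]
```

```bash
python3 - <<'E'
from h import *
go(bed(50.5,-107,45),BY)
E
```

```text
at [ 0.5593 -0.1445  0.2179] yaw 0.089 q7 -1.42 twist 0.002 then shift at new yaw [ 66.2   1.7 113.4] t 8.55 w 0.0854
```

Call:
carry_out:
  motion: "0 33 0.8 10 0; 0 33 0.9 40 0; 0 0 0 50 0; 0 0 0 13 0; 1 0 0 0 0; 1 0 0 0 0; 1 0 0 0 0; 1 0 0 0 0"
  newtons: 30

```text
clock: 9.55
tcp_pos: [0.6252, -0.141, 0.1074]
orientation: [3.138, 0.139, 0.006]
contact_force: [-1.6, -0.1, 7.8]
grip_width: 0.0432
```

Call:
carry_out:
  motion: "1 0 0 0 0; 1 0 0 -8 0; 1 4 0 -2 0; 1 6 0 -2 0; 1 0 0 3 0; 1 0 0 4 0; 1 0 0 4 0; 1 0 0 0 0"

```text
clock: 10.55
tcp_pos: [0.6322, -0.1398, 0.1055]
orientation: [-3.138, -0.139, 0.006]
contact_force: [-4.8, -0.1, 3.6]
grip_width: 0.0432
```

```bash
python3 - <<'E'
from h import *
go(bed(63,-105,40),BY)
print(inbed(r.get_obs()["tcp_pos"]))
snap("wrist","w8",k=1); 
E
```

```text
at [ 0.6322 -0.1398  0.1055] yaw 0.089 q7 -1.49 twist 0.001 then shift at new yaw [ 6.6 -2.   1.3] t 10.55 w 0.0432
[  57.24221918 -106.973462     43.49833766]
```

View pics/w8.png

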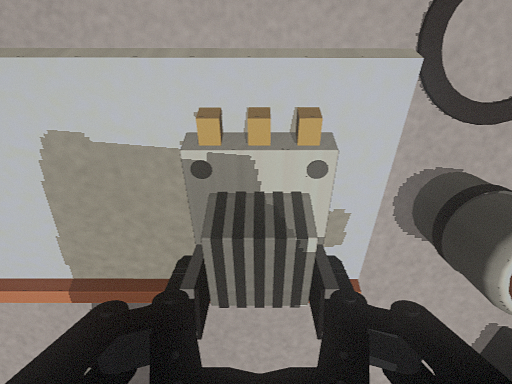

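Call:
carry_out:
  motion: "1 3 0 -2 0; 1 0 0 0 0; 0.4 0 0 0 0; 0.4 0 0 0 0; 0.4 0 0 -10 0; 0 0 0 -50 0; 0 -30 0 -50 0; 0 -50 0 0 0"

```text
clock: 11.6
tcp_pos: [0.5604, -0.1465, 0.2234]
orientation: [3.136, 0.141, 0.016]
contact_force: [1.0, -1.0, -0.7]
grip_width: 0.0853
```

```bash
python3 - <<'E'
from h import *
go(bed(63,-105,40),BY)
snap("wrist","w9",k=1.5)
E
```

```text
at [ 0.5604 -0.1465  0.2234] yaw 0.09 q7 -1.42 twist 0.003 then shift at new yaw [ 78.7  -2.4 119.2] t 11.6 w 0.0853
```

View pics/w9.png

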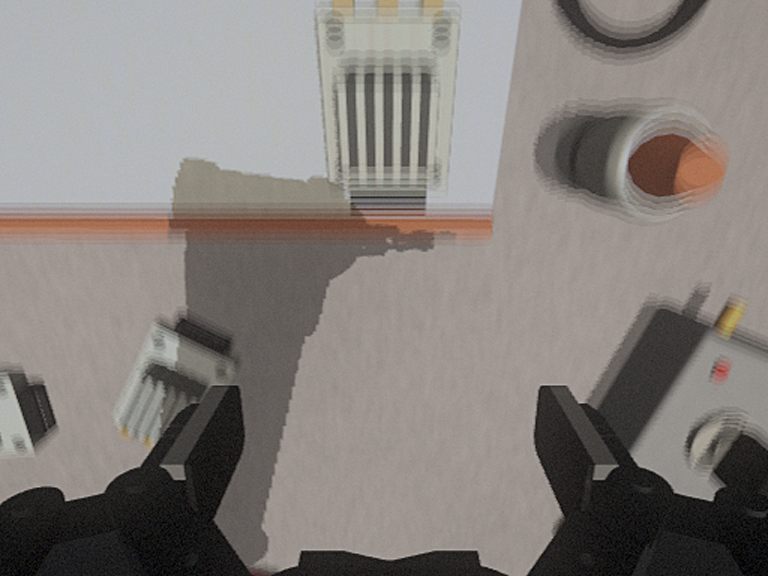

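```bash
python3 - <<'E'
from h import *
snap("wrist","w10",k=1.5)
go([.4053,.1545,.15],1.739)
E
```

```text
at [ 0.5525 -0.148   0.2191] yaw 0.086 q7 -1.42 twist -1.653 then shift at new yaw [322.9 -94.5  69.1] t 11.7 w 0.0858
```

View pics/w10.png

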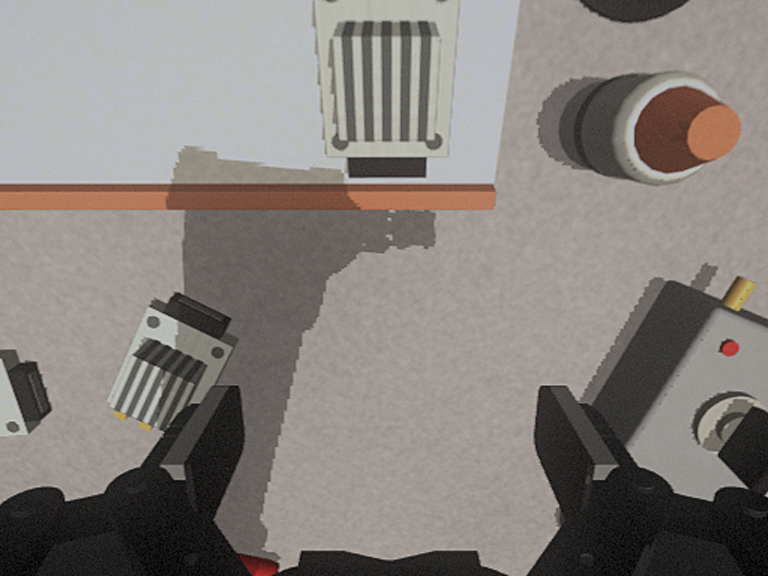

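```bash
python3 - <<'E'
from h import *
cp=np.load("pics/w10.npy",allow_pickle=True).item()
for n,u,v,z in [("s3",340,141,16),("s4",433,141,16),("plate near",326,157,16),("plate nr",448,157,16),("bar",100,190,10),("barout",100,209,10),("plug",390,177,3),("plug",390,177,8),("barbase",250,184,0)]:
    print(n,onbed(cp,u/1.5,v/1.5,z).round(1))
E
```

```text
s3 [ 31.9 -84.1  16. ]
s4 [  31.9 -131.8   16. ]
plate near [ 23.2 -76.3  16. ]
plate nr [  23.2 -140.1   16. ]
bar [ 0.8 52.3 10. ]
barout [-11.3  56.6  10. ]
plug [   5.1 -109.8    3. ]
plug [   7.7 -109.8    8. ]
barbase [ -0.8 -29.2  -0. ]
```

```bash
python3 - <<'E'
from h import *
go(bed(65,-108,42),BY)
E
```

```text
at [ 0.5525 -0.148   0.2191] yaw 0.086 q7 -1.42 twist -0.001 then shift at new yaw [ 87.9  -0.2 112.4] t 11.7 w 0.0858
```

Call:
carry_out:
  motion: "0 44 0 10 0; 0 44 0 40 0; 0 0 0 50 0; 0 0 0 12 0; 1 0 0 0 0; 1 0 0 0 0; 1 0 0 0 0; 1 0 0 0 0"
  newtons: 30

```text
clock: 12.7
tcp_pos: [0.6461, -0.1392, 0.1087]
orientation: [3.137, 0.139, 0.006]
contact_force: [-1.7, 0.1, 6.8]
grip_width: 0.043
```

Call:
carry_out:
  motion: "1 -3 0 1 0; 1 -3 0 1 0; 1 -3 0 1 0; 1 -1 0 0 0; 1 0 0 0 0; 0.4 0 0 0 0; 0.4 0 0 0 0; 0.4 0 0 -10 0"

```text
clock: 13.7
tcp_pos: [0.6339, -0.1396, 0.1123]
orientation: [-3.138, -0.14, 0.004]
contact_force: [0.2, -0.2, -0.1]
grip_width: 0.0513
```

Call:
carry_out:
  motion: "0 0 0 -60 0; 0 -30 0 -40 0; 0 -50 0 0 0; 0 -10 0 0 0; 0 0 0 0 0; 0 0 0 0 0; 0 0 0 0 0; 0 0 0 0 0"

```text
clock: 14.7
tcp_pos: [0.5457, -0.1474, 0.2127]
orientation: [-3.138, -0.14, 0.0]
contact_force: [-0.6, 0.1, -0.4]
grip_width: 0.0854
```

```bash
python3 - <<'E'
from h import *
snap("wrist","w11",k=1.5)
go([.4053,.1545,.15],1.739)
E
```

```text
at [ 0.5456 -0.1475  0.2127] yaw 0.089 q7 -1.42 twist -1.65 then shift at new yaw [321.2 -87.7  62.7] t 14.75 w 0.0856
```

View pics/w11.png

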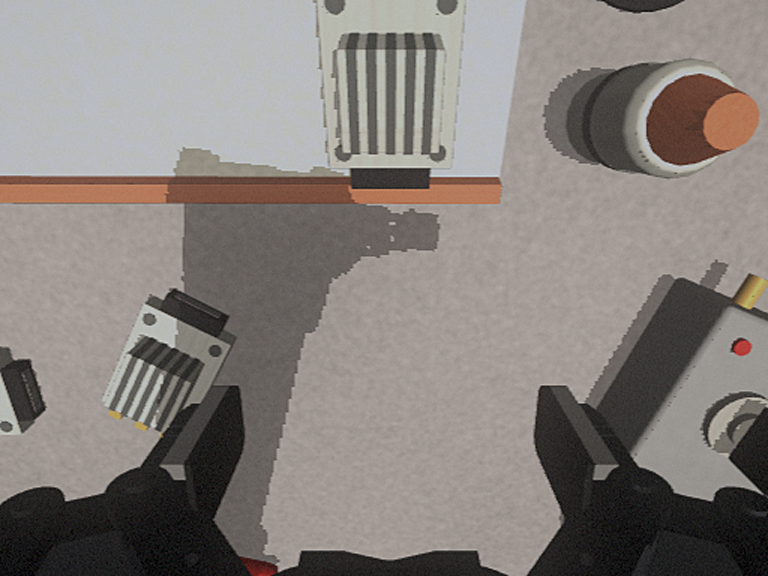

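```bash
python3 - <<'E'
from h import *
cp=np.load("pics/w11.npy",allow_pickle=True).item()
for n,u,v,z in [("s1",336,4,16),("s2",448,4,16),("s3",344,153,16),("s4",440,153,16),("plate near",328,169,16),("plate nr",453,169,16),("bar",100,184,10),("barout",100,203,10),("plug",390,188,16),("barbase",250,177,0)]:
    print(n,onbed(cp,u/1.5,v/1.5,z).round(1))
E
```

```text
s1 [ 88.8 -84.9  16. ]
s2 [  88.9 -132.7   16. ]
s3 [ 21.2 -84.8  16. ]
s4 [  21.3 -133.7   16. ]
plate near [ 12.4 -76.   16. ]
plate nr [  12.5 -141.    16. ]
bar [ 0.3 49.6 10. ]
barout [-11.4  53.7  10. ]
plug [   1.4 -108.3   16. ]
barbase [ -0.4 -29.8  -0. ]
```

Call:
carry_out:
  motion: "0 -19 -52 0 0; 0 -19 -52 0 0; 0 -19 -52 0 0; 0 -19 -52 0 0; 0 -19 -52 0 0; 0 -18 -53 0 0; 0 0 0 0 -0.183; 0 0 0 0 -0.183"

```text
clock: 15.75
tcp_pos: [0.4046, 0.1552, 0.2131]
orientation: [-3.058, -0.721, -0.0]
contact_force: [-0.0, 0.2, 0.6]
grip_width: 0.0852
```

Call:
carry_out:
  motion: "0 0 0 20 -0.183; 0 0 0 20 -0.183; 0 0 0 20 -0.183; 0 0 0 20 -0.183; 0 0 0 20 -0.183; 0 0 0 20 -0.183; 0 0 0 0 -0.183; 0 0 0 0 0"

```text
clock: 16.75
tcp_pos: [0.405, 0.1543, 0.0928]
orientation: [-2.032, -2.394, -0.0]
contact_force: [0.2, 0.3, 0.4]
grip_width: 0.0854
```

```bash
python3 - <<'E'
from h import *
snap("wrist","w12",k=1.5)
go([.4053,.1545,.042],1.739)
E
```

```text
at [0.4051 0.1543 0.093 ] yaw 1.732 q7 -0.73 twist -0.007 then shift at new yaw [ 0.2  0.2 51. ] t 16.8 w 0.0854
```

View pics/w12.png

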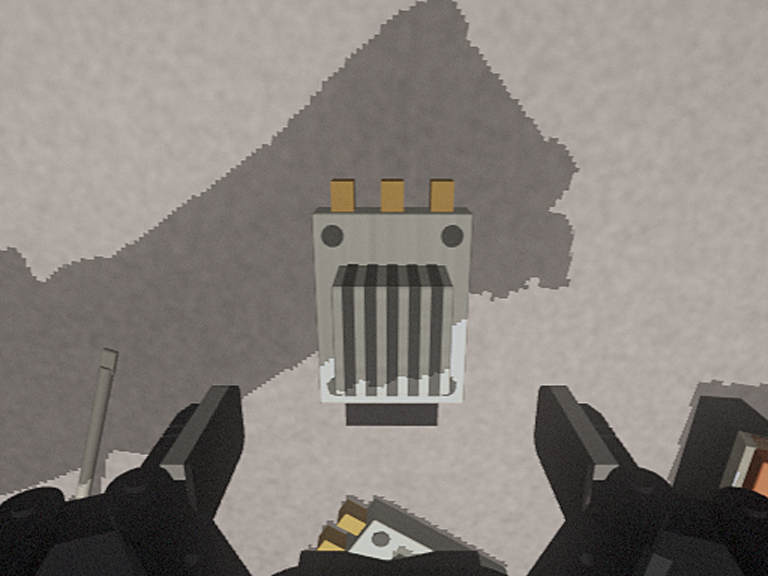

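Call:
carry_out:
  motion: "0 0 0 40 -0.005; 0 0 0 11 0; 1 0 0 0 0; 1 0 0 0 0; 1 0 0 0 0; 1 0 0 0 0; 1 0 0 -60 0; 1 0 0 -60 0"
  newtons: 40

```text
clock: 17.8
tcp_pos: [0.4039, 0.1538, 0.1632]
orientation: [-2.024, -2.401, 0.003]
contact_force: [1.7, -0.8, -3.2]
grip_width: 0.0432
```

```bash
python3 - <<'E'
from h import *
o=O+ey*.105; p=np.array([o[0]+.056*np.cos(BY),o[1]+.056*np.sin(BY),.15]); print(p)
go(p,BY); print(tool(p-r.get_obs()["tcp_pos"],yaw()[0]))
E
```

```text
[0.63073188 0.07288273 0.15      ]
at [0.4039 0.1538 0.1632] yaw 1.741 q7 -0.6 twist 1.654 then shift at new yaw [218.9 100.4  13.2] t 17.8 w 0.0432
[-118.12097295  209.83383251   13.15026092]
```

Call:
carry_out:
  motion: "1 0 0 0 0.184; 1 0 0 0 0.184; 1 0 0 0 0.184; 1 0 0 0 0.184; 1 0 0 0 0.184; 1 0 0 0 0.184; 1 0 0 0 0.184; 1 0 0 0 0.184"

```text
clock: 18.8
tcp_pos: [0.4043, 0.1538, 0.1621]
orientation: [3.114, 0.411, -0.001]
contact_force: [0.2, 0.3, -3.2]
grip_width: 0.0427
```

Call:
carry_out:
  motion: "1 0 0 0 0.182; 1 54 25 0 0; 1 54 25 0 0; 1 54 25 0 0; 1 54 25 0 0; 1 0 0 0 0; 1 0 0 0 0; 1 0 0 0 0"

```text
clock: 19.8
tcp_pos: [0.6273, 0.0741, 0.162]
orientation: [-3.138, -0.139, 0.002]
contact_force: [-0.5, 0.5, -3.5]
grip_width: 0.0429
```

```bash
python3 - <<'E'
from h import *
go([.6307,.0729,.118],BY); snap("wrist","w13",k=1)
E
```

```text
at [0.6273 0.0741 0.162 ] yaw 0.088 q7 -1.87 twist 0.001 then shift at new yaw [ 3.3  1.5 44. ] t 19.8 w 0.0429
```

View pics/w13.png

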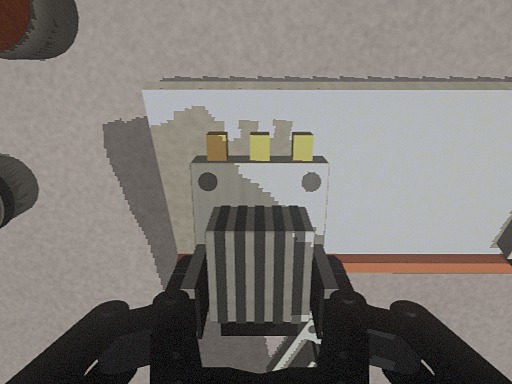

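Call:
carry_out:
  motion: "1 3.3 1.5 20 0; 1 0 0 13 0; 1 0 0 5 0; 1 0 0 5 0; 1 0 0 4 0; 0.35 0 0 0 0; 0.35 0 0 0 0; 0.35 0 0 0 0"
  newtons: 22

```text
clock: 20.85
tcp_pos: [0.6328, 0.0721, 0.1152]
orientation: [-3.138, -0.136, -0.002]
contact_force: [1.0, -0.5, -0.6]
grip_width: 0.0553
```

```bash
python3 - <<'E'
from h import *
cp,_=snap("wrist","w14",k=1.5)
o=r.get_obs(); print(inbed(o["tcp_pos"]))
go(bed(63,105,42),BY)
E
```

```text
[ 78.34350849 104.03284293  46.1490877 ]
at [0.6326 0.0721 0.1152] yaw 0.087 q7 -1.89 twist -0.001 then shift at new yaw [-13.   -1.    9.1] t 20.9 w 0.0554
```

View pics/w14.png

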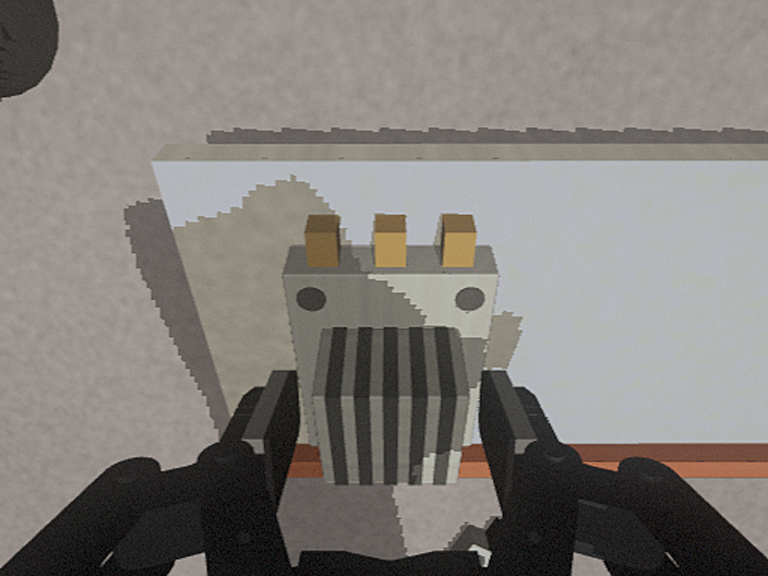

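```bash
python3 - <<'E'
from h import *
cp=np.load("pics/w14.npy",allow_pickle=True).item()
for n,u,v,z in [("s1",312,299,16),("s2",470,299,16),("far",283,274,16),("far",497,274,16),("top far block",320,328,44),("top far block",462,328,44)]:
    print(n,onbed(cp,u/1.5,v/1.5,z).round(1))
E
```

```text
s1 [ 98.  126.6  16. ]
s2 [97.9 78.9 16. ]
far [107.5 134.1  16. ]
far [107.4  72.   16. ]
top far block [112.4 120.1  44. ]
top far block [112.4  85.7  44. ]
```

Call:
carry_out:
  motion: "0.35 -12 1.3 5 0; 0.35 0 0 4 0; 1 0 0 0 0; 1 0 0 0 0; 1 0 0 0 0; 1 -3 0 1 0; 1 -3 0 1 0; 1 -3 0 1 0"
  newtons: 30

```text
clock: 21.9
tcp_pos: [0.6112, 0.0689, 0.1029]
orientation: [-3.139, -0.136, -0.0]
contact_force: [5.1, -0.0, 1.0]
grip_width: 0.0437
```

Call:
carry_out:
  motion: "1 0 0 0 0; 0.4 0 0 0 0; 0.4 0 0 0 0; 0.4 0 0 -10 0; 0 0 0 -50 0; 0 -30 0 -50 0; 0 -55 0 0 0; 0 0 0 0 0"

```text
clock: 22.9
tcp_pos: [0.5227, 0.0608, 0.2136]
orientation: [3.137, 0.138, -0.003]
contact_force: [0.5, -0.0, -0.4]
grip_width: 0.0856
```

```bash
python3 - <<'E'
from h import *
grab_frame("wrist");cp,_=snap("wrist","w15",k=1.5)
E
```

```text
(no output)
```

View pics/w15.png

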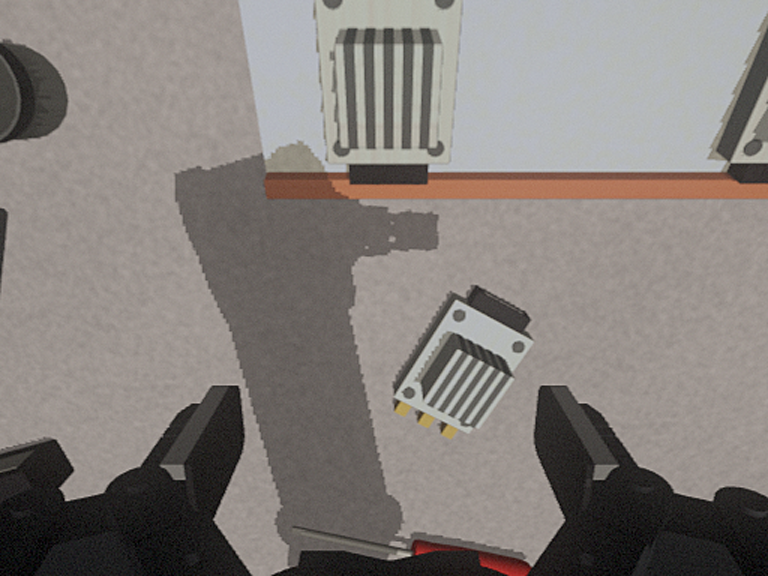

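```bash
python3 - <<'E'
from h import *
cp=np.load("pics/w15.npy",allow_pickle=True).item()
for n,u,v,z in [("s1",334,1,16),("s2",444,1,16),("s3",341,148,16),("s4",435,148,16),("near",328,164,16),("near",450,164,16),("R nearscrew",752,147,16),("bar",600,180,10)]:
    print(n,onbed(cp,u/1.5,v/1.5,z).round(1))
q=[onz(cp,u/1.5,v/1.5,.016)[:2] for u,v in((459,315),(519,347),(409,393))]
print("M",((q[1]+q[2])/2).round(4),np.linalg.norm(q[0]-q[1]),np.linalg.norm(q[0]-q[2]),"heading",np.arctan2(*(q[0]-q[2])[::-1]))
go([*((q[1]+q[2])/2),.042],2.707)
E
```

```text
s1 [ 88.2 125.2  16. ]
s2 [88.2 77.9 16. ]
s3 [ 21.7 126.   16. ]
s4 [21.7 78.  16. ]
near [ 12.9 133.3  16. ]
near [12.9 69.7 16. ]
R nearscrew [ 22.2 -83.8  16. ]
bar [  0.7 -13.7  10. ]
M [4.409e-01 3.000e-04] 0.04875819293855126 0.06839980210619458 heading -0.41701811575294334
at [0.5269 0.0614 0.214 ] yaw 0.087 q7 -1.85 twist -2.62 then shift at new yaw [ 52.3 -91.6 172. ] t 23.0 w 0.0854
```

Call:
carry_out:
  motion: "0 -45.5 26.7 0 0; 0 -45.5 26.7 0 0; 0 0 0 0 -0.186; 0 0 0 0 -0.186; 0 0 0 0 -0.186; 0 0 0 0 -0.186; 0 0 0 0 -0.186; 0 0 0 0 -0.186"

```text
clock: 24.0
tcp_pos: [0.4423, 0.0006, 0.2134]
orientation: [2.585, 1.785, 0.002]
contact_force: [-0.0, 0.1, 0.3]
grip_width: 0.0856
```

Call:
carry_out:
  motion: "0 0 0 15 -0.186; 0 0 0 15 -0.186; 0 0 0 15 -0.186; 0 0 0 15 -0.186; 0 0 0 15 -0.186; 0 0 0 15 -0.186; 0 0 0 15 -0.186; 0 0 0 15 -0.186"

```text
clock: 25.0
tcp_pos: [0.4426, 0.0006, 0.0927]
orientation: [0.694, 3.063, 0.002]
contact_force: [-0.3, -0.7, -0.3]
grip_width: 0.0857
```

```bash
python3 - <<'E'
from h import *
grab_frame("wrist");snap("wrist","w16",k=1.5)
go([.4408,.0003,.042],2.711)
E
```

```text
at [0.4413 0.0005 0.092 ] yaw 2.691 q7 0.56 twist -0.02 then shift at new yaw [ 0.3 -0.4 50. ] t 25.1 w 0.0858
```

View pics/w16.png

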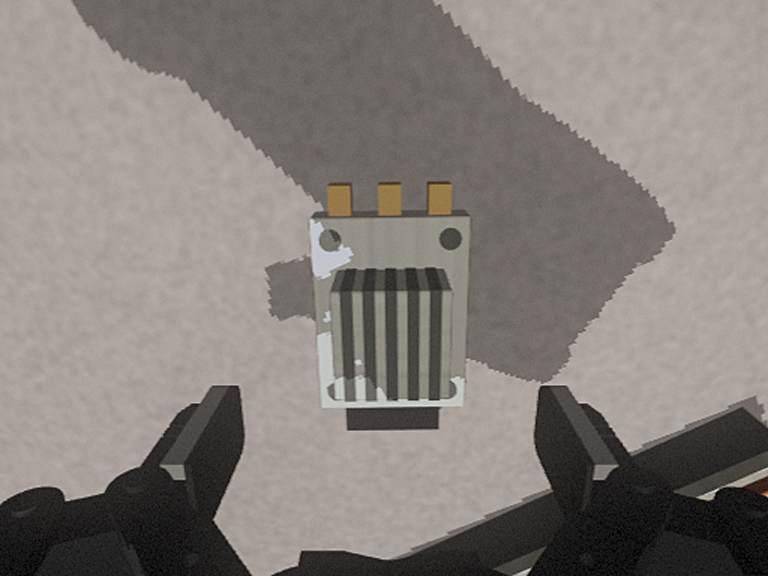

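Call:
carry_out:
  motion: "0 0 0 40 -0.008; 0 0 0 10 0; 1 0 0 0 0; 1 0 0 0 0; 1 0 0 0 0; 1 0 0 0 0; 1 0 0 -60 0; 1 0 0 -60 0"
  newtons: 40

```text
clock: 26.1
tcp_pos: [0.4398, 0.0005, 0.1643]
orientation: [-0.689, -3.063, -0.0]
contact_force: [1.3, -1.2, -3.1]
grip_width: 0.043
```

Call:
carry_out:
  motion: "1 0 0 0 0.186; 1 0 0 0 0.186; 1 0 0 0 0.186; 1 0 0 0 0.186; 1 0 0 0 0.186; 1 0 0 0 0.186; 1 0 0 0 0.186; 1 0 0 0 0.186"

```text
clock: 27.1
tcp_pos: [0.4402, 0.0004, 0.1633]
orientation: [2.589, 1.779, -0.0]
contact_force: [0.5, -0.1, -3.5]
grip_width: 0.043
```

Call:
carry_out:
  motion: "1 0 0 0 0.186; 1 0 0 0 0.186; 1 0 0 0 0.186; 1 0 0 0 0.186; 1 0 0 0 0.186; 1 0 0 0 0.186; 1 0 0 0 0; 1 0 0 0 0"

```text
clock: 28.1
tcp_pos: [0.4405, 0.0005, 0.1632]
orientation: [-3.138, -0.154, -0.0]
contact_force: [-0.2, -0.3, -3.3]
grip_width: 0.0434
```

```bash
python3 - <<'E'
from h import *
o=O+ey*-.003; p=np.array([o[0]+.056*np.cos(BY),o[1]+.056*np.sin(BY),.118]); print(p)
go(p,BY);snap("wrist","w17",k=1)
E
```

```text
[ 0.64014831 -0.03470598  0.118     ]
at [0.4405 0.0005 0.1632] yaw 0.098 q7 -1.72 twist 0.011 then shift at new yaw [195.9  52.4  45.2] t 28.1 w 0.0434
```

View pics/w17.png

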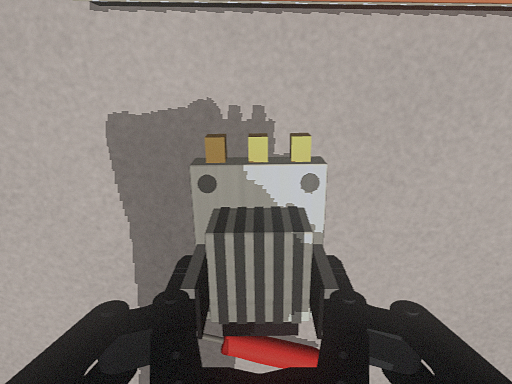

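Call:
carry_out:
  motion: "1 0 0 0 0.011; 1 49 13 0 0; 1 49 13 0 0; 1 49 13 0 0; 1 49 13 0 0; 1 0 0 20 0; 1 0 0 10 0; 1 0 0 0 0"
  newtons: 22

```text
clock: 29.15
tcp_pos: [0.6383, -0.0348, 0.1316]
orientation: [-3.139, -0.133, 0.006]
contact_force: [-0.1, 0.7, -1.6]
grip_width: 0.0432
```

Call:
carry_out:
  motion: "1 0 0 6 0; 1 0 0 6 0; 1 0 0 5 0; 0.35 0 0 0 0; 0.35 0 0 0 0; 0.35 0 0 0 0; 0.35 0 0 0 0; 0.35 0 0 0 0"

```text
clock: 30.15
tcp_pos: [0.6404, -0.035, 0.116]
orientation: [3.139, 0.132, 0.0]
contact_force: [0.2, 0.3, -0.1]
grip_width: 0.0555
```

```bash
python3 - <<'E'
from h import *
cp,_=snap("wrist","w18",k=1.5)
o=r.get_obs(); print(inbed(o["tcp_pos"]))
E
```

```text
[77.1092148  -3.32815008 47.49546254]
```

View pics/w18.png

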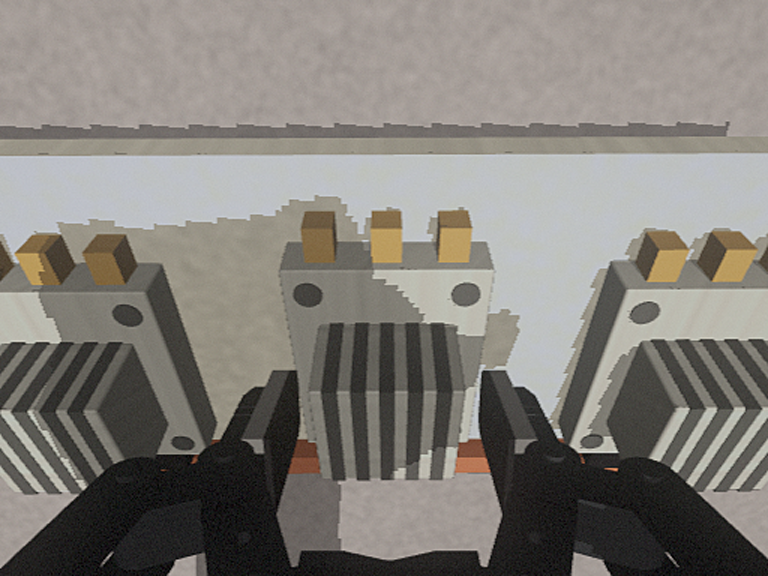

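```bash
python3 - <<'E'
from h import *
cp=np.load("pics/w18.npy",allow_pickle=True).item()
for u,v in [(308,294),(466,294),(128,315),(645,313)]: print(onbed(cp,u/1.5,v/1.5,16).round(1))
E
```

```text
[97.6 20.4 16. ]
[ 97.4 -27.5  16. ]
[89.3 77.6 16. ]
[ 89.4 -84.3  16. ]
```

Call:
carry_out:
  motion: "0.35 -10.5 0 5 0; 0.35 0 0 4.5 0; 1 0 0 0 0; 1 0 0 0 0; 1 0 0 0 0; 1 -3 0 1 0; 1 -3 0 1 0; 1 -3 0 1 0"
  newtons: 30

```text
clock: 31.2
tcp_pos: [0.6212, -0.0366, 0.1036]
orientation: [-3.139, -0.132, -0.002]
contact_force: [3.4, 0.3, -0.1]
grip_width: 0.0434
```

Call:
carry_out:
  motion: "1 0 0 0 0; 0.4 0 0 0 0; 0.4 0 0 0 0; 0.4 0 0 -10 0; 0 0 0 -50 0; 0 -30 0 -60 0; 0 -55 0 -50 0; 0 0 0 0 0"

```text
clock: 32.2
tcp_pos: [0.5466, -0.0433, 0.2663]
orientation: [3.137, 0.13, 0.011]
contact_force: [-0.0, 0.1, 0.3]
grip_width: 0.0853
```

```bash
python3 - <<'E'
from h import *
grab_frame("wrist");cp,_=snap("wrist","w19",k=1.5)
go([.461,-.368,.15],0)
E
```

```text
at [ 0.5471 -0.043   0.2626] yaw 0.084 q7 -1.61 twist 0.084 then shift at new yaw [-86.1 325.  112.6] t 32.3 w 0.0854
```

View pics/w19.png

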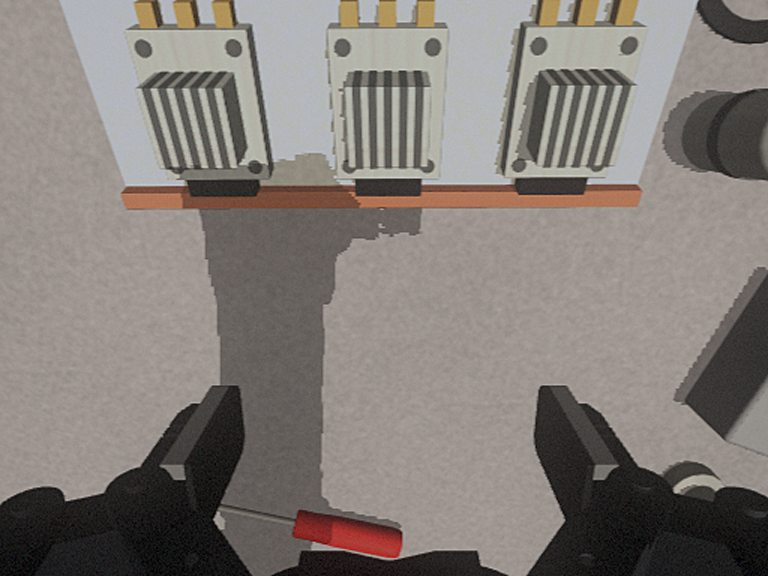

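```bash
python3 - <<'E'
from h import *
cp=np.load("pics/w19.npy",allow_pickle=True).item()
for n,u,v in [("Ls",143,48),("Ls",233,48),("Ms",342,47),("Ms",432,47),("Rs",538,46),("Rs",628,45),("Mnear",336,178),("Mnear",440,178),("Lnr",271,179),("Rnl",503,177),("Rnr",635,179)]: print(n,onbed(cp,u/1.5,v/1.5,16).round(1))
E
```

```text
Ls [ 89.1 125.6  16. ]
Ls [88.9 77.9 16. ]
Ms [89.2 20.1 16. ]
Ms [ 89.  -27.6  16. ]
Rs [ 89.3 -83.8  16. ]
Rs [  89.6 -131.5   16. ]
Mnear [13.2 28.4 16. ]
Mnear [ 12.9 -36.4  16. ]
Lnr [12.7 68.9 16. ]
Rnl [ 13.4 -75.6  16. ]
Rnr [  11.7 -158.3   16. ]
```

Call:
carry_out:
  motion: "0 -19 53 10 0; 0 -19 53 10 0; 0 -19 53 10 0; 0 -19 53 10 0; 0 -19 52 10 0; 0 -18 52 10 0; 0 0 0 0 0; 0 0 0 0 0"

```text
clock: 33.3
tcp_pos: [0.4611, -0.3665, 0.2]
orientation: [-3.137, -0.132, 0.002]
contact_force: [-0.4, 1.0, -0.3]
grip_width: 0.0853
```

```bash
python3 - <<'E'
from h import *
grab_frame("wrist");cp,_=snap("wrist","w20",k=1.5)
go([.461,-.368,.15],0)
E
```

```text
at [ 0.4619 -0.3655  0.2009] yaw 0.087 q7 -0.98 twist 0.087 then shift at new yaw [-0.9  2.5 50.9] t 33.4 w 0.0853
```

View pics/w20.png

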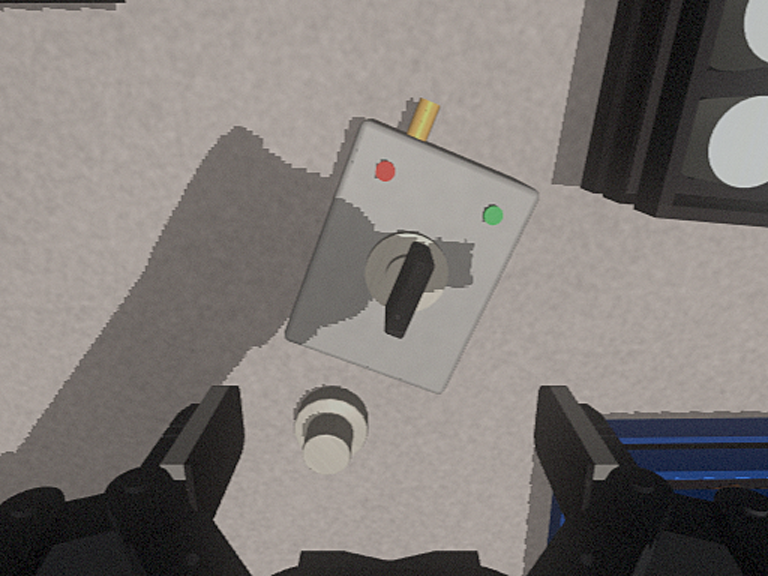

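```bash
python3 - <<'E'
import cv2
a=cv2.imread("pics/w20_raw.png")[140:240,220:330]
a=cv2.convertScaleAbs(a,alpha=1.6,beta=20)
cv2.imwrite("pics/w20z.png",cv2.resize(a,None,fx=6,fy=6,interpolation=cv2.INTER_NEAREST))
E
```

```text
(no output)
```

View pics/w20z.png

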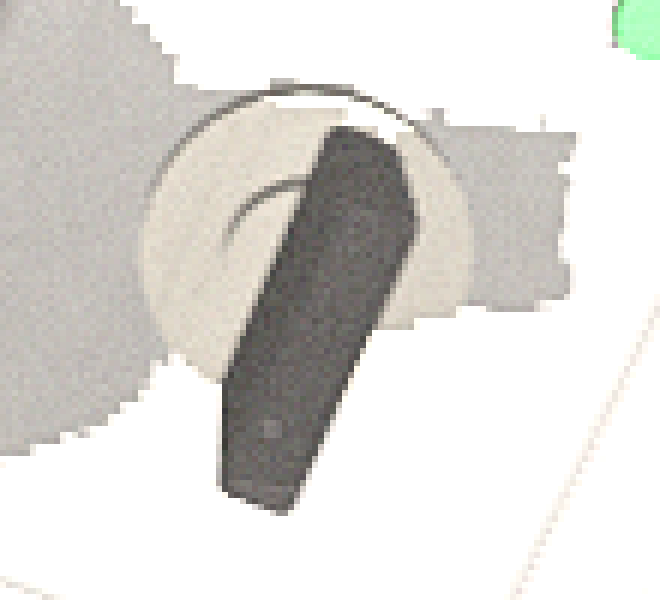

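```bash
python3 - <<'E'
from h import *
cp=np.load("pics/w20.npy",allow_pickle=True).item()
Z=lambda x,y,z: onz(cp,220+x/6,140+y/6,z)[:2]
print("disc",[Z(306,256,z).round(4) for z in(.062,.066,.07)], "rad",np.linalg.norm(Z(140,256,.066)-Z(472,256,.066)))
a,b=Z(360,228,.106),Z(270,428,.106); print("marks",a,b,(a+b)/2,np.linalg.norm(a-b),"yaw",np.arctan2(*(a-b)[::-1]))
a,b=Z(290,512,.106),Z(415,235,.106); print("right edge",a,b,np.linalg.norm(a-b),np.arctan2(*(b-a)[::-1]))
d=Z(222,488,.106); print("end",np.linalg.norm(a-d), (a+d)/2)
# box heading
p,q=[onz(cp,u/1.5,v/1.5,.06)[:2] for u,v in((540,193),(441,393))]; print("box edge",np.arctan2(*(p-q)[::-1]),np.linalg.norm(p-q))
p2=[onz(cp,u/1.5,v/1.5,.06)[:2] for u,v in((366,120),(288,338))]; print((p+q+p2[0]+p2[1])/4)
E
```

```text
disc [array([ 0.4624, -0.3757]), array([ 0.4636, -0.3755]), array([ 0.4649, -0.3752])] rad 0.04382967688233943
marks [ 0.47976044 -0.37864277] [ 0.45505334 -0.37087353] [ 0.46740689 -0.37475815] 0.025899841683331145 yaw -0.30466391932035053
right edge [ 0.44475083 -0.37415718] [ 0.47947969 -0.3848191 ] 0.03632864710565701 -0.29787048974172203
end 0.008477033800801677 [ 0.44592602 -0.37008484]
box edge -0.2967365580199422 0.12571943821254475
[ 0.46474543 -0.37604806]
```

```bash
python3 - <<'E'
from h import *
go([.4648,-.3758,.093],-.30)
E
```

```text
at [ 0.4619 -0.3655  0.2009] yaw 0.087 q7 -0.98 twist 0.387 then shift at new yaw [  5.9   9.  107.9] t 33.4 w 0.0853
```

Call:
carry_out:
  motion: "0 0 0 0 0.129; 0 0 0 0 0.129; 0 0 0 0 0.129; 0 6 9 0 0; 0 0 0 40 0; 0 0 0 30 0; 0 0 0 0 0; 0 0 0 0 0"

```text
clock: 34.4
tcp_pos: [0.4648, -0.378, 0.1326]
orientation: [3.105, -0.472, 0.002]
contact_force: [1.1, -0.3, 1.2]
grip_width: 0.0854
```

```bash
python3 - <<'E'
from h import *
go([.4648,-.3758,.093],-.30); snap("wrist","w21")
E
```

```text
at [ 0.4648 -0.378   0.1326] yaw -0.302 q7 -1.32 twist -0.002 then shift at new yaw [-0.6 -2.1 39.6] t 34.4 w 0.0854
```

View pics/w21.png

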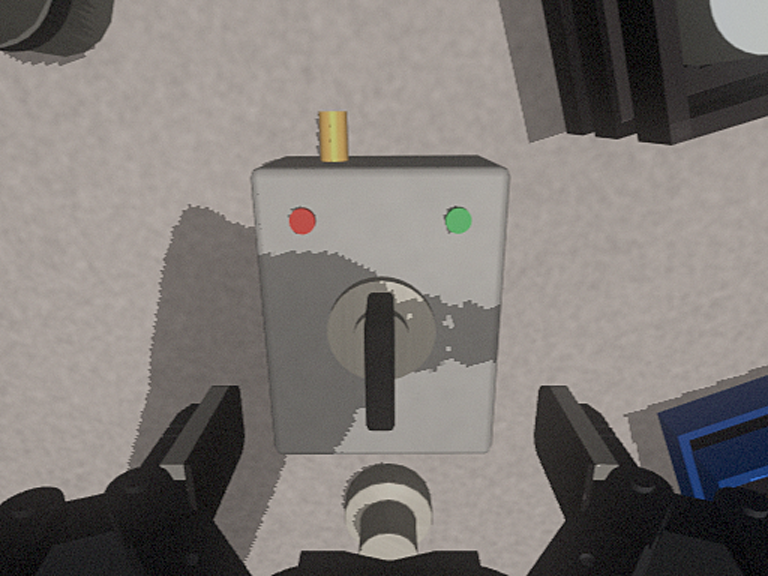

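Call:
carry_out:
  motion: "0 -0.6 -2.1 30 0; 0 0 0 9.6 0; 1 0 0 0 0; 1 0 0 0 0; 1 0 0 0 0; 1 0 0 0 0; 1 0 0 0 0; 1 0 0 0 0"
  newtons: 60

```text
clock: 35.45
tcp_pos: [0.4644, -0.3747, 0.0925]
orientation: [-3.105, 0.473, -0.001]
contact_force: [-1.3, 3.8, 5.9]
grip_width: 0.0093
```

Call:
carry_out:
  motion: "1 0 0 0 0.16; 1 0 0 0 0.16; 1 0 0 0 0.16; 1 0 0 0 0.16; 1 0 0 0 0.16; 1 0 0 0 0.16; 1 0 0 0 0.16; 1 0 0 0 0.12"

```text
clock: 36.45
tcp_pos: [0.4642, -0.3748, 0.0926]
orientation: [-2.249, 2.193, 0.0]
contact_force: [-1.6, 2.9, 7.2]
grip_width: 0.0094
```

Call:
carry_out:
  motion: "1 0 0 0 0.03; 1 0 0 0 0; 1 0 0 0 0; 1 0 0 0 -0.18; 1 0 0 0 -0.18; 1 0 0 0 -0.18; 1 0 0 0 -0.18; 1 0 0 0 -0.18"

```text
clock: 37.45
tcp_pos: [0.4644, -0.3748, 0.0925]
orientation: [-2.968, 1.027, -0.001]
contact_force: [-0.4, 3.2, 5.2]
grip_width: 0.0089
```

Call:
carry_out:
  motion: "0 0 0 0 0; 0 0 0 0 0; 0 0 0 0 0; 0 0 0 0 0; 0 0 0 -60 -0.18; 0 0 0 -60 -0.18; 0 0 0 0 0; 0 0 0 0 0"

```text
clock: 38.45
tcp_pos: [0.4635, -0.3752, 0.2115]
orientation: [-3.103, 0.492, 0.0]
contact_force: [-0.6, 0.8, -0.8]
grip_width: 0.0852
```

```bash
python3 - <<'E'
from h import *
cp,_=snap("wrist","w22"); go(bed(55,-108,42),BY+np.pi)
go(bed(55,-108,42),BY)
E
```

```text
at [ 0.4631 -0.3749  0.2106] yaw -0.314 q7 -1.32 twist 2.74 then shift at new yaw [-187.3  218.5  107.4] t 38.5 w 0.0852
at [ 0.4631 -0.3749  0.2106] yaw -0.314 q7 -1.32 twist -0.402 then shift at new yaw [ 187.3 -218.5  107.4] t 38.5 w 0.0852
```

View pics/w22.png

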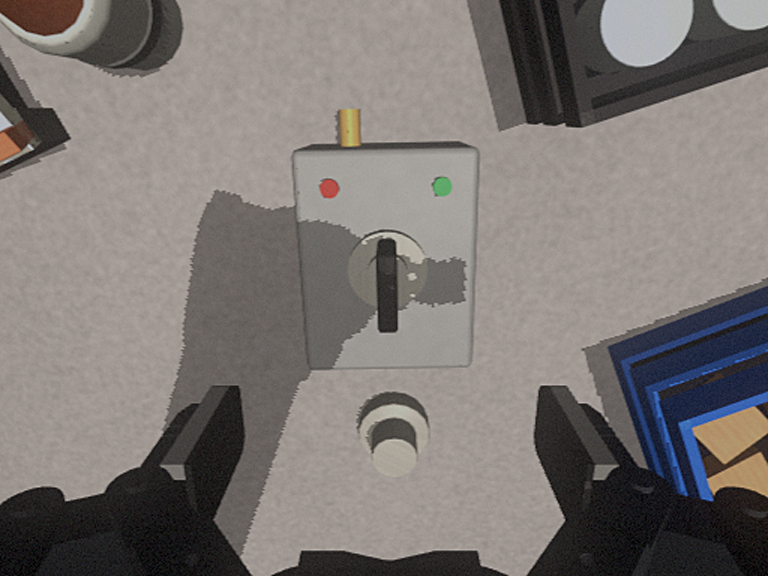

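```bash
python3 - <<'E'
from h import *
snap("scene","s23",(150,400,170,350),3)
E
```

```text
(no output)
```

View pics/s23.png

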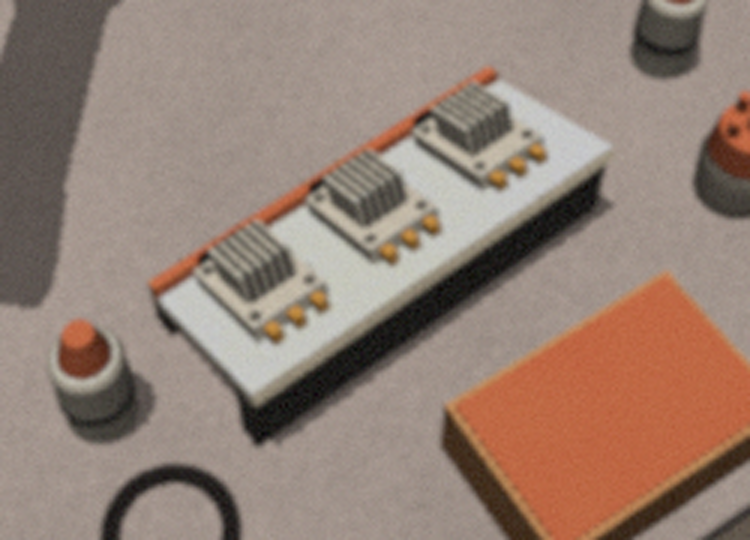

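Call:
carry_out:
  motion: "0 0 0 0 -0.134; 0 0 0 0 -0.134; 0 0 0 0 -0.134; 0 37.5 -43.7 0 0; 0 37.5 -43.7 0 0; 0 37.5 -43.7 0 0; 0 37.5 -43.7 0 0; 0 37.5 -43.7 0 0"

```text
clock: 39.55
tcp_pos: [0.6313, -0.1394, 0.2099]
orientation: [-3.138, -0.138, 0.005]
contact_force: [0.6, -0.4, -1.1]
grip_width: 0.0849
```

```bash
python3 - <<'E'
from h import *
grab_frame("wrist"); go(bed(56,-108.5,43),BY); snap("wrist","w24",k=1)
E
```

```text
at [ 0.6358 -0.129   0.2101] yaw 0.098 q7 -1.45 twist 0.011 then shift at new yaw [ -5.6  12.  105.6] t 39.6 w 0.0856
```

View pics/w24.png

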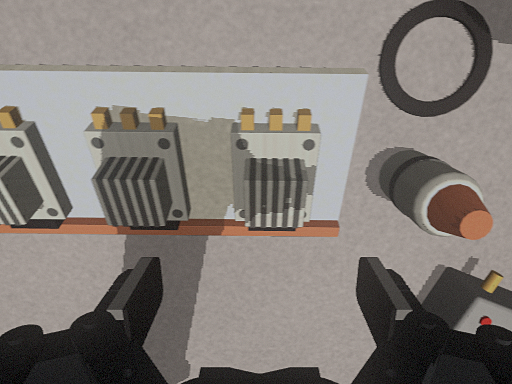

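```bash
python3 - <<'E'
from h import *
go(bed(56,-108.5,43),BY); grab_frame("top");go(bed(56,-108.5,43),BY)
E
```

```text
at [ 0.634  -0.1316  0.21  ] yaw 0.099 q7 -1.45 twist 0.012 then shift at new yaw [ -3.6   9.5 105.4] t 39.65 w 0.0854
at [ 0.6322 -0.1359  0.2098] yaw 0.096 q7 -1.44 twist 0.008 then shift at new yaw [ -1.4   5.4 105.2] t 39.7 w 0.0854
```

Call:
carry_out:
  motion: "0 0 0 40 0; 0 0 0 40 0; 0 0 0 17 0; 0 0 0 0 0; 0 0 0 8 0; 1 0 0 0 0; 1 0 0 0 0; 1 0 0 0 0"
  newtons: 40

```text
clock: 40.7
tcp_pos: [0.6317, -0.1412, 0.1078]
orientation: [3.138, 0.139, 0.002]
contact_force: [-0.9, 0.6, 3.7]
grip_width: 0.0429
```

```bash
python3 - <<'E'
from h import *
go(bed(56,-108.5,43),BY); snap("wrist","w25",k=1);print(inbed(r.get_obs()["tcp_pos"]))
E
```

```text
at [ 0.6317 -0.1412  0.1078] yaw 0.089 q7 -1.47 twist 0.001 then shift at new yaw [-0.4  0.1  3.3] t 40.7 w 0.0429
[  57.54049787 -108.40031668   45.95637346]
```

View pics/w25.png

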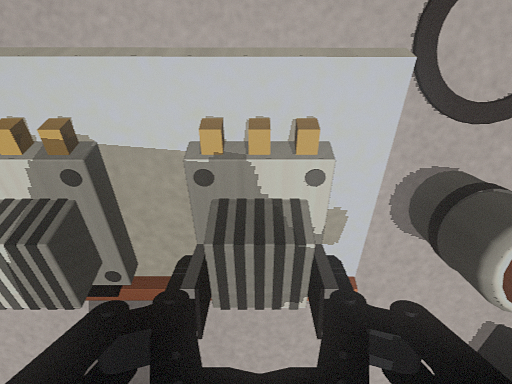

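Call:
carry_out:
  motion: "1 0 0 -50 0; 1 -20 0 -10 0; 1 -56 0 0 0; 1 -56 0 0 0; 1 -56 0 0 0; 1 0 0 0 -0.184; 1 0 0 0 -0.184; 1 0 0 0 -0.184"

```text
clock: 41.75
tcp_pos: [0.4436, -0.1578, 0.1668]
orientation: [2.979, 0.998, -0.0]
contact_force: [0.3, -0.4, -1.8]
grip_width: 0.043
```

Call:
carry_out:
  motion: "1 0 0 8 -0.184; 1 0 0 8 -0.184; 1 0 0 8 -0.184; 1 0 0 8 -0.184; 1 0 0 8 -0.184; 1 0 0 8 -0.184; 1 0 0 8 -0.184; 1 0 0 8 -0.184"

```text
clock: 42.75
tcp_pos: [0.4437, -0.1579, 0.1025]
orientation: [-1.537, -2.739, 0.0]
contact_force: [0.7, 0.3, -2.1]
grip_width: 0.0427
```

Call:
carry_out:
  motion: "1 0 0 8 -0.186; 1 0 0 8 -0.186; 1 0 0 8 -0.186; 1 0 0 0 -0.186; 1 0 0 0 -0.187; 1 0 0 0 -0.187; 1 0 0 0 0; 1 0 0 0 0"

```text
clock: 43.75
tcp_pos: [0.4439, -0.1579, 0.0788]
orientation: [0.134, -3.139, -0.0]
contact_force: [-0.0, -0.7, -2.3]
grip_width: 0.0428
```

```bash
python3 - <<'E'
from h import *
go([.44,-.16,.046],BY+np.pi); snap("wrist","w26",k=1)
E
```

```text
at [ 0.4439 -0.1579  0.0788] yaw -3.056 q7 1.33 twist -0.002 then shift at new yaw [ 4.1 -1.8 32.8] t 43.75 w 0.0428
```

View pics/w26.png

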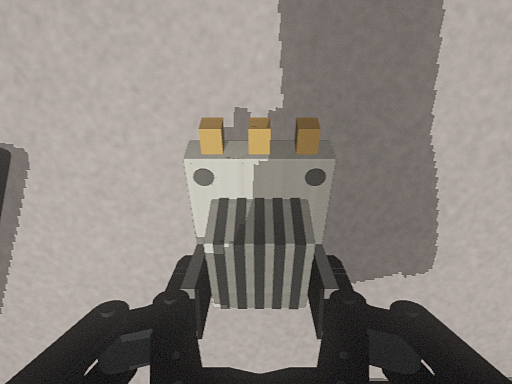

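Call:
carry_out:
  motion: "1 0 0 14 0; 1 0 0 6 0; 1 0 0 6 0; 1 0 0 5 0; 0.35 0 0 0 0; 0.35 0 0 0 0; 0.35 0 0 0 0; 0.35 0 0 0 0"
  newtons: 22

```text
clock: 44.8
tcp_pos: [0.4442, -0.1578, 0.0479]
orientation: [-0.14, 3.138, 0.0]
contact_force: [0.1, 0.6, 0.0]
grip_width: 0.0552
```

```bash
python3 - <<'E'
from h import *
go([.44,-.16,.046],BY+np.pi); snap("wrist","w27",k=1.5)
E
```

```text
at [ 0.4442 -0.1578  0.0479] yaw -3.052 q7 1.27 twist 0.002 then shift at new yaw [ 4.4 -1.8  1.9] t 44.8 w 0.0552
```

View pics/w27.png

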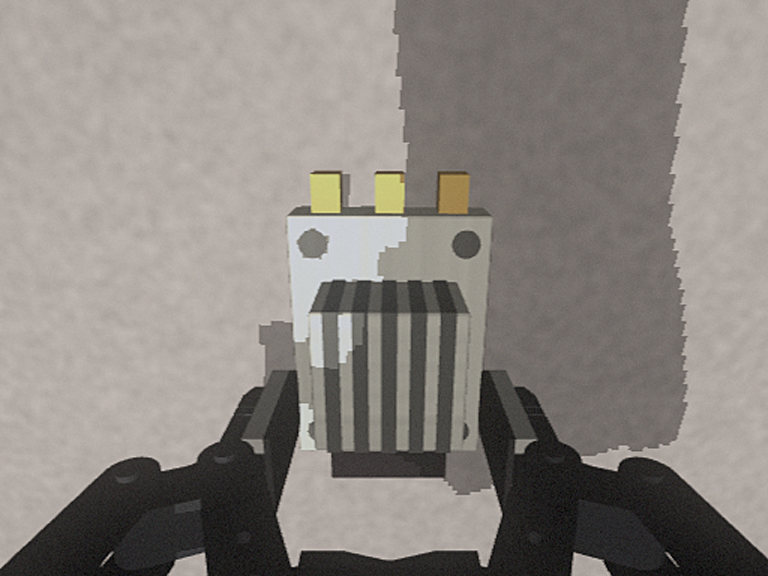

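```bash
cat >> h.py <<'E'
def modcen(f,ps,k=1.5):
    cp=np.load(f"pics/{f}.npy",allow_pickle=True).item(); y=yaw()[0]
    q=[onz(cp,u/k,v/k,.016)[:2] for u,v in ps]; m=(q[0]+q[1])/2; d=q[1]-q[0]
    h=np.arctan2(d[0],-d[1]) # left->right screws = tool y dir (s,-c)
    c=m-.0338*np.array([np.cos(h),np.sin(h)]); print("spacing",np.linalg.norm(d),"heading",h,"cen",c); return c,h
E
python3 - <<'E'
from h import *
c,h=modcen("w27",[(312,244),(466,244)]); go([*c,.043],h)
E
```

```text
spacing 0.04802678656389903 heading -3.052220061092377 cen [ 0.4337807  -0.15911788]
at [ 0.4442 -0.1578  0.0479] yaw -3.052 q7 1.27 twist -0.0 then shift at new yaw [10.5 -0.4  4.9] t 44.85 w 0.0557
```

Call:
carry_out:
  motion: "0.35 10.5 0 5 0; 0.35 0 0 0 0; 1 0 0 0 0; 1 0 0 0 0; 1 0 0 0 0; 1 0 0 -60 0; 1 0 0 -55 0; 1 0 0 0 0"
  newtons: 40

```text
clock: 45.85
tcp_pos: [0.4363, -0.1592, 0.1613]
orientation: [-0.139, 3.132, -0.005]
contact_force: [0.4, -0.7, -4.0]
grip_width: 0.0429
```

```bash
cat >> h.py <<'E'
def slot(y,hz=.056,z=.118):
    o=O+ey*y/1e3; return np.array([o[0]+hz*np.cos(BY),o[1]+hz*np.sin(BY),z])
E
python3 - <<'E'
from h import *
go(slot(-107),BY+np.pi)
E
```

```text
at [ 0.4363 -0.1592  0.1613] yaw -3.053 q7 1.48 twist 0.002 then shift at new yaw [-213.9    2.2   43.3] t 45.85 w 0.0429
```

Call:
carry_out:
  motion: "1 -54 0.5 0 0; 1 -54 0.5 0 0; 1 -54 0.5 0 0; 1 -54 0.5 0 0; 1 0 0 15 0; 1 0 0 15 0; 1 0 0 0 0; 1 0 0 0 0"
  newtons: 22

```text
clock: 46.85
tcp_pos: [0.6477, -0.1381, 0.1277]
orientation: [0.139, -3.138, 0.001]
contact_force: [-0.7, 0.4, -2.4]
grip_width: 0.0429
```

```bash
python3 - <<'E'
from h import *
go(slot(-107),BY+np.pi); snap("scene","s28",(150,400,170,350),3)
E
```

```text
at [ 0.6477 -0.1381  0.1277] yaw -3.053 q7 1.33 twist 0.001 then shift at new yaw [-1.4 -0.3  9.7] t 46.85 w 0.0429
```

View pics/s28.png

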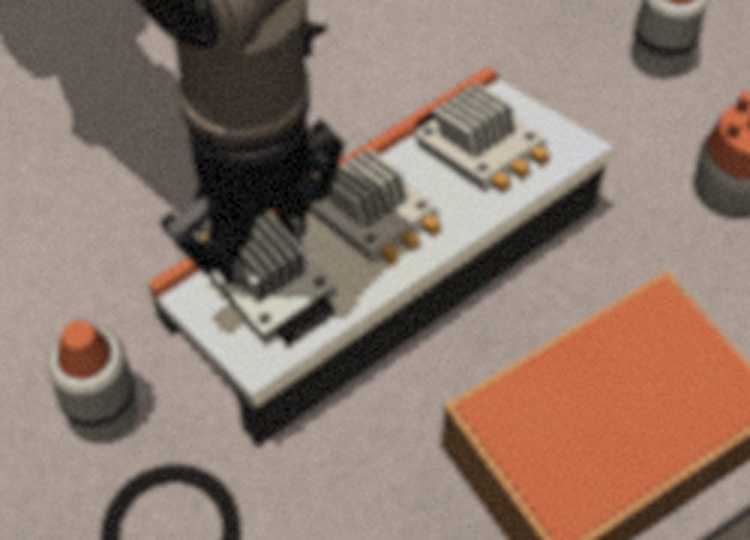

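Call:
carry_out:
  motion: "1 -1 0 4 0; 1 0 0 4 0; 1 0 0 4 0; 0.35 0 0 0 0; 0.35 0 0 0 0; 0.35 0 0 0 0; 0.35 0 0 0 0; 0.35 0 0 0 0"

```text
clock: 47.9
tcp_pos: [0.6496, -0.1374, 0.1159]
orientation: [-0.14, 3.138, 0.0]
contact_force: [0.2, 0.6, -0.1]
grip_width: 0.0554
```

```bash
python3 - <<'E'
from h import *
print(inbed(r.get_obs()["tcp_pos"])); snap("wrist","w29",k=1.5)
E
```

```text
[  77.29776165 -106.11685298   47.27259363]
```

View pics/w29.png

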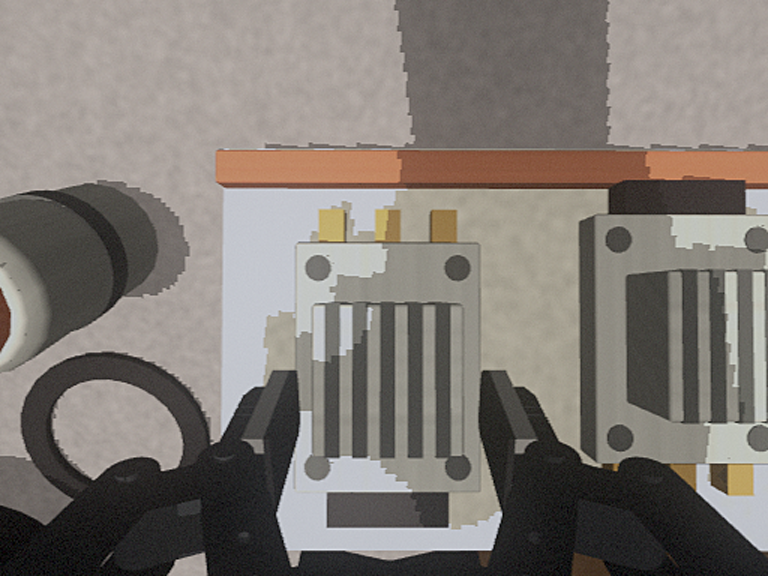

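```bash
cat >> h.py <<'E'
def bp(f,ps,z=16,k=1.5):
    cp=np.load(f"pics/{f}.npy",allow_pickle=True).item()
    for u,v in ps: print((u,v),onbed(cp,u/k,v/k,z).round(1))
E
python3 - <<'E'
from h import *
bp("w29",[(318,268),(457,268),(316,468),(458,468),(297,243),(479,243),(619,240),(619,438)])
E
```

```text
(318, 268) [  31.4 -131.    16. ]
(457, 268) [ 31.3 -83.2  16. ]
(316, 468) [  99.6 -131.3   16. ]
(458, 468) [ 99.5 -82.9  16. ]
(297, 243) [  22.8 -138.3   16. ]
(479, 243) [ 22.7 -75.6  16. ]
(619, 240) [ 21.5 -27.4  16. ]
(619, 438) [ 89.3 -28.   16. ]
```

Call:
carry_out:
  motion: "0.35 9 -1 4 0; 0.35 0 0 4 0; 1 0 0 0 0; 1 0 0 0 0; 1 0 0 0 0; 1 3.5 0 1.2 0; 1 3.5 0 1.2 0; 1 3.5 0 1.3 0"
  newtons: 30

```text
clock: 48.95
tcp_pos: [0.6303, -0.1402, 0.1042]
orientation: [-0.14, 3.137, 0.0]
contact_force: [4.1, 0.4, 0.9]
grip_width: 0.0434
```

Call:
carry_out:
  motion: "1 0 0 0 0; 0.4 0 0 0 0; 0.4 0 0 0 0; 0.4 0 0 0 0; 0.4 0 0 -10 0; 0 0 0 -50 0; 0 0 0 -40 0; 0 0 0 0 0"

```text
clock: 49.95
tcp_pos: [0.6325, -0.1397, 0.2088]
orientation: [-0.14, 3.131, -0.002]
contact_force: [-0.2, 0.2, -0.4]
grip_width: 0.0855
```

```bash
python3 - <<'E'
from h import *
grab_frame("wrist");snap("wrist","w30",k=1.5)
go(bed(55,-3.5,43),BY+np.pi)
E
```

```text
at [ 0.6302 -0.1403  0.2047] yaw -3.053 q7 1.39 twist 0.002 then shift at new yaw [-1.000e-01  1.038e+02  1.005e+02] t 50.05 w 0.0853
```

View pics/w30.png

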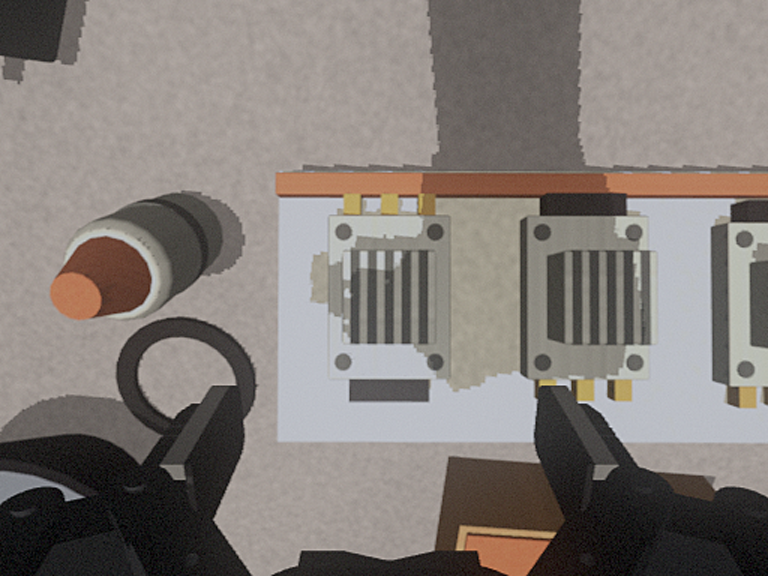

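```bash
python3 - <<'E'
from h import *
bp("w30",[(344,232),(435,232),(343,362),(435,362),(329,216),(450,216),(542,232),(634,232),(542,362),(635,362),(744,239),(745,369)])
E
```

```text
(344, 232) [  21.2 -131.3   16. ]
(435, 232) [ 21.1 -83.7  16. ]
(343, 362) [  89.  -131.5   16. ]
(435, 362) [ 88.9 -83.7  16. ]
(329, 216) [  12.8 -139.2   16. ]
(450, 216) [ 12.6 -75.9  16. ]
(542, 232) [ 20.9 -27.8  16. ]
(634, 232) [20.8 20.3 16. ]
(542, 362) [ 88.7 -28.   16. ]
(635, 362) [88.6 20.4 16. ]
(744, 239) [24.3 77.7 16. ]
(745, 369) [92.1 77.5 16. ]
```

Call:
carry_out:
  motion: "0 0 52 0 0; 0 0 51.7 0 0; 0 0 0 30 0; 0 0 0 40 0; 0 0 0 20 0; 0 0 0 8 0; 0 0 0 0 0; 1 0 0 0 0"
  newtons: 40

```text
clock: 51.05
tcp_pos: [0.6218, -0.0367, 0.1074]
orientation: [-0.14, 3.136, 0.0]
contact_force: [-0.2, -0.3, 0.9]
grip_width: 0.0703
```

Call:
carry_out:
  motion: "1 0 0 0 0; 1 0 0 0 0; 1 0 0 0 0; 1 0 0 -50 0; 1 20 0 -10 0; 1 56 0 0 0; 1 56 0 0 0; 1 56 0 0 0"

```text
clock: 52.05
tcp_pos: [0.4314, -0.0538, 0.1657]
orientation: [0.14, -3.137, 0.0]
contact_force: [0.5, -0.1, -1.9]
grip_width: 0.0432
```

```bash
python3 - <<'E'
from h import *
go([.44,-.05,.046],BY); snap("wrist","w31",k=1)
E
```

```text
at [ 0.4314 -0.0538  0.1657] yaw -3.052 q7 1.27 twist -3.14 then shift at new yaw [  8.9  -3.1 119.7] t 52.05 w 0.0432
```

View pics/w31.png

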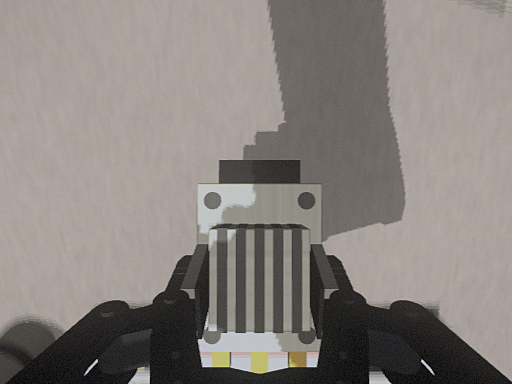

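Call:
carry_out:
  motion: "1 0 0 0 0.184; 1 0 0 0 0.184; 1 0 0 0 0.184; 1 0 0 0 0.184; 1 0 0 8 0.184; 1 0 0 8 0.184; 1 0 0 8 0.184; 1 0 0 8 0.184"

```text
clock: 53.1
tcp_pos: [0.4335, -0.0536, 0.1337]
orientation: [-2.01, -2.414, 0.001]
contact_force: [0.2, -0.0, -1.4]
grip_width: 0.0429
```

Call:
carry_out:
  motion: "1 0 0 8 0.184; 1 0 0 8 0.184; 1 0 0 8 0.184; 1 0 0 8 0.184; 1 0 0 8 0.184; 1 0 0 8 0.184; 1 0 0 8 0.184; 1 0 0 0 0.184"

```text
clock: 54.1
tcp_pos: [0.4332, -0.0534, 0.0775]
orientation: [-3.11, -0.44, 0.002]
contact_force: [-0.1, -0.2, -3.1]
grip_width: 0.0429
```

Call:
carry_out:
  motion: "1 0 0 0 0.196; 1 0 0 15 0; 1 0 0 6 0; 1 0 0 6 0; 1 0 0 4 0; 0.35 0 0 0 0; 0.35 0 0 0 0; 0.35 0 0 0 0"
  newtons: 22

```text
clock: 55.1
tcp_pos: [0.434, -0.0536, 0.047]
orientation: [-3.138, -0.158, -0.001]
contact_force: [0.4, 0.5, -0.2]
grip_width: 0.0555
```

```bash
python3 - <<'E'
from h import *
grab_frame("wrist");go([.44,-.05,.046],BY); snap("wrist","w32",k=1.5)
E
```

```text
at [ 0.434  -0.0535  0.0471] yaw 0.1 q7 -1.66 twist 0.013 then shift at new yaw [ 6.3 -3.   1.1] t 55.15 w 0.0555
```

View pics/w32.png

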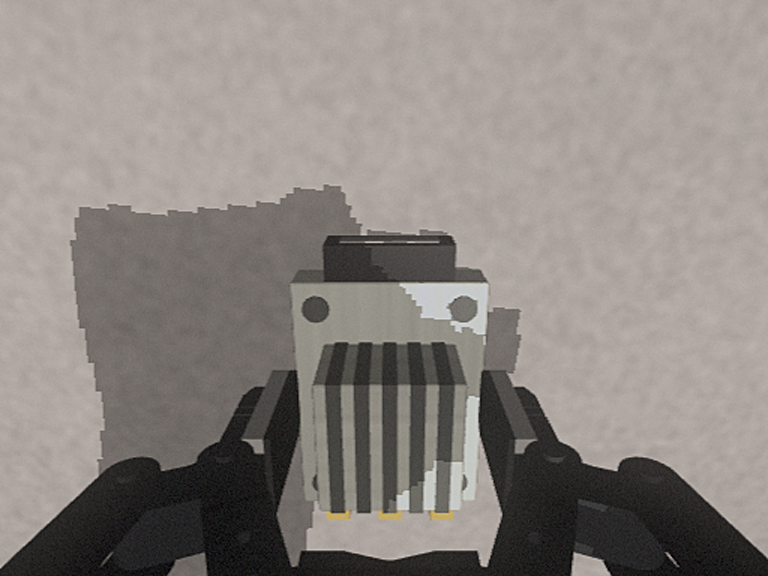

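```bash
python3 - <<'E'
from h import *
c,h=modcen("w32",[(315,309),(462,309)]); go([*c,.043],h); print(slot(-3.5)-np.array([*c,0]), tool(slot(-3.5)-np.array([*c,.163]),BY))
E
```

```text
spacing 0.047616707771385595 heading 0.10007405283657836 cen [ 0.4220215  -0.05530083]
at [ 0.4339 -0.0536  0.0471] yaw 0.1 q7 -1.66 twist -0.0 then shift at new yaw [-12.    0.5   4.1] t 55.2 w 0.0555
[0.2181704  0.02009675 0.118     ] [219.09178116  -0.99812313  45.        ]
```

Call:
carry_out:
  motion: "0.35 -12 0.5 4 0; 0.35 0 0 0 0; 1 0 0 0 0; 1 0 0 0 0; 1 0 0 0 0; 1 0 0 -60 0; 1 0 0 -60 0.013; 1 0 0 0 0"
  newtons: 40

```text
clock: 56.2
tcp_pos: [0.4251, -0.0554, 0.1669]
orientation: [3.138, 0.135, 0.015]
contact_force: [-0.2, -0.7, -2.8]
grip_width: 0.0434
```

Call:
carry_out:
  motion: "1 55 0 0 0; 1 55 0 0 0; 1 55 0 0 0; 1 54 -1 0 0; 1 0 0 17 0; 1 0 0 15 0; 1 0 0 0 0; 1 0 0 0 0"
  newtons: 22

```text
clock: 57.2
tcp_pos: [0.6391, -0.0357, 0.1311]
orientation: [3.138, 0.135, -0.001]
contact_force: [-0.9, 0.5, -2.0]
grip_width: 0.0433
```

```bash
python3 - <<'E'
from h import *
go(slot(-3.5),BY); snap("wrist","w33",k=1)
E
```

```text
at [ 0.6391 -0.0357  0.1311] yaw 0.086 q7 -1.65 twist -0.001 then shift at new yaw [ 1.2 -0.4 13.1] t 57.2 w 0.0433
```

View pics/w33.png

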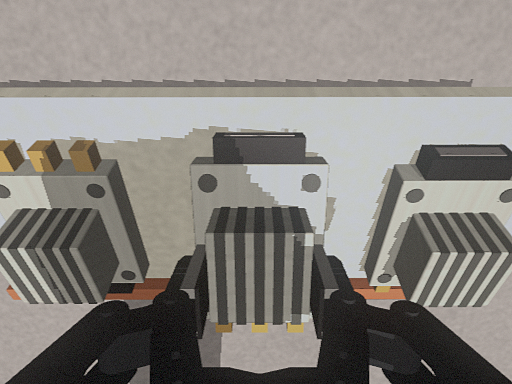

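Call:
carry_out:
  motion: "1 1 0 5 0; 1 0 0 5 0; 1 0 0 5 0; 0.35 0 0 0 0; 0.35 0 0 0 0; 0.35 0 0 0 0; 0.35 0 0 0 0; 0.35 0 0 0 0"

```text
clock: 58.25
tcp_pos: [0.641, -0.0353, 0.1162]
orientation: [3.139, 0.135, 0.0]
contact_force: [-0.5, -0.8, -0.0]
grip_width: 0.0555
```

```bash
python3 - <<'E'
from h import *
print(inbed(r.get_obs()["tcp_pos"])); snap("wrist","w34",k=1.5)
E
```

```text
[77.71890583 -3.71598148 47.46504719]
```

View pics/w34.png

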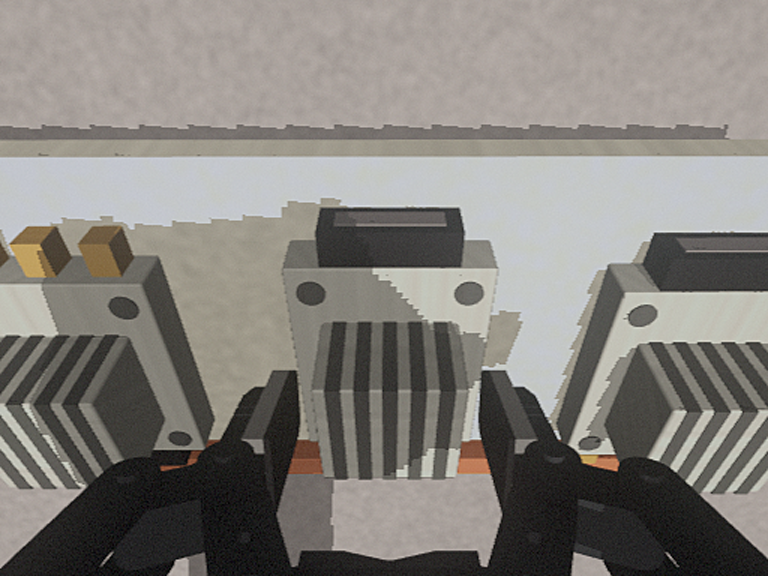

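```bash
python3 - <<'E'
from h import *
bp("w34",[(311,293),(469,293),(124,308),(642,315)])
E
```

```text
(311, 293) [98.5 19.2 16. ]
(469, 293) [ 98.5 -28.6  16. ]
(124, 308) [92.6 77.7 16. ]
(642, 315) [ 89.4 -83.8  16. ]
```

Call:
carry_out:
  motion: "0.35 -10 1 4 0; 0.35 0 0 4.4 0; 1 0 0 0 0; 1 0 0 0 0; 1 0 0 0 0; 1 -3.3 0 1.2 0; 1 -3.3 0 1.2 0; 1 -3.3 0 1.2 0"
  newtons: 30

```text
clock: 59.3
tcp_pos: [0.6215, -0.038, 0.1043]
orientation: [-3.139, -0.136, -0.002]
contact_force: [2.6, -0.5, 0.1]
grip_width: 0.0432
```

Call:
carry_out:
  motion: "1 0 0 0 0; 0.4 0 0 0 0; 0.4 0 0 0 0; 0.4 0 0 0 0; 0.4 0 0 -10 0; 0 0 0 -50 0; 0 0 0 -40 0; 0 0 0 0 0"

```text
clock: 60.3
tcp_pos: [0.6236, -0.0379, 0.2088]
orientation: [3.138, 0.135, 0.012]
contact_force: [0.0, -0.0, -0.2]
grip_width: 0.0853
```

```bash
python3 - <<'E'
from h import *
grab_frame("wrist");snap("wrist","w35",k=1.5)
go(bed(58.5,102,46),BY)
E
```

```text
at [ 0.6212 -0.0381  0.2048] yaw 0.086 q7 -1.62 twist -0.001 then shift at new yaw [   2.4 -106.7   96.5] t 60.4 w 0.0853
```

View pics/w35.png

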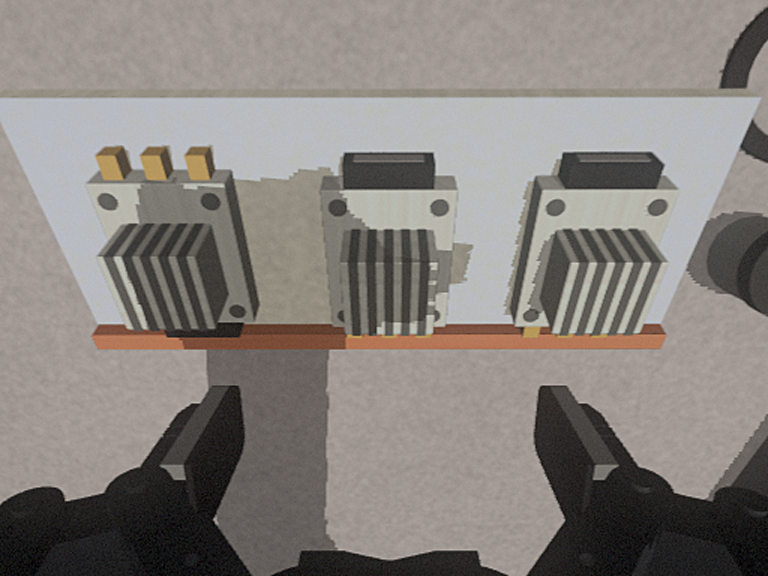

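```bash
python3 - <<'E'
from h import *
bp("w35",[(338,207),(440,207),(556,208),(657,207),(107,202),(210,201),(238,311)])
E
```

```text
(338, 207) [89.1 18.3 16. ]
(440, 207) [ 89.1 -29.6  16. ]
(556, 208) [ 88.5 -84.3  16. ]
(657, 207) [  88.9 -131.7   16. ]
(107, 202) [ 91.9 125.8  16. ]
(210, 201) [92.4 77.7 16. ]
(238, 311) [24.3 77.2 16. ]
```

Call:
carry_out:
  motion: "0 1.2 -53.3 0 0; 0 1.2 -53.3 0 0; 0 0 0 30 0; 0 0 0 40 0; 0 0 0 20 0; 0 0 0 6.5 0; 0 0 0 0 0; 1 0 0 0 0"
  newtons: 40

```text
clock: 61.4
tcp_pos: [0.6153, 0.0684, 0.109]
orientation: [-3.138, -0.135, -0.003]
contact_force: [0.2, 0.3, 0.5]
grip_width: 0.0699
```

Call:
carry_out:
  motion: "1 0 0 0 0; 1 0 0 0 0; 1 0 0 0 0; 1 0 0 -50 0; 1 -20 0 -10 0; 1 -56 0 0 0; 1 -56 0 0 0; 1 -48 0 0 0"

```text
clock: 62.4
tcp_pos: [0.4322, 0.0524, 0.1671]
orientation: [3.138, 0.135, -0.003]
contact_force: [0.0, 0.6, -3.7]
grip_width: 0.0431
```

Call:
carry_out:
  motion: "1 0 0 0 -0.184; 1 0 0 0 -0.184; 1 0 0 0 -0.184; 1 0 0 0 -0.184; 1 0 0 8 -0.184; 1 0 0 8 -0.184; 1 0 0 8 -0.184; 1 0 0 8 -0.184"

```text
clock: 63.4
tcp_pos: [0.4345, 0.0526, 0.1352]
orientation: [-2.228, -2.214, 0.001]
contact_force: [-0.4, -0.6, -3.9]
grip_width: 0.0429
```

Call:
carry_out:
  motion: "1 0 0 8 -0.184; 1 0 0 8 -0.184; 1 0 0 8 -0.184; 1 0 0 8 -0.184; 1 0 0 8 -0.184; 1 0 0 8 -0.184; 1 0 0 8 -0.184; 1 0 0 0 -0.184"

```text
clock: 64.4
tcp_pos: [0.4343, 0.0525, 0.079]
orientation: [-0.165, -3.136, 0.001]
contact_force: [-1.1, -0.2, -4.6]
grip_width: 0.0434
```

```bash
python3 - <<'E'
from h import *
go([.44,.06,.046],BY+np.pi); snap("wrist","w36",k=1)
E
```

```text
at [0.4343 0.0525 0.079 ] yaw 3.036 q7 0.68 twist -0.193 then shift at new yaw [-6.4  7.  33. ] t 64.4 w 0.0434
```

View pics/w36.png

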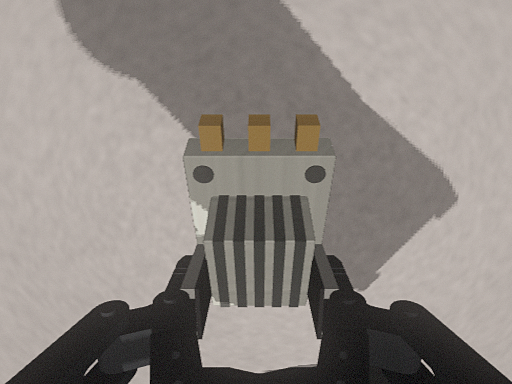

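Call:
carry_out:
  motion: "1 0 0 0 -0.097; 1 0 0 15 -0.096; 1 0 0 6 0; 1 0 0 6 0; 1 0 0 4 0; 0.35 0 0 0 0; 0.35 0 0 0 0; 0.35 0 0 0 0"
  newtons: 22

```text
clock: 65.45
tcp_pos: [0.4355, 0.0529, 0.0489]
orientation: [-0.126, 3.138, 0.0]
contact_force: [0.1, 0.4, 0.5]
grip_width: 0.0555
```

```bash
python3 - <<'E'
from h import *
grab_frame("wrist");go([.44,.06,.046],BY+np.pi); snap("wrist","w37",k=1.5)
E
```

```text
at [0.4354 0.0529 0.0488] yaw -3.061 q7 0.77 twist -0.007 then shift at new yaw [-5.2  6.7  2.8] t 65.5 w 0.0554
```

View pics/w37.png

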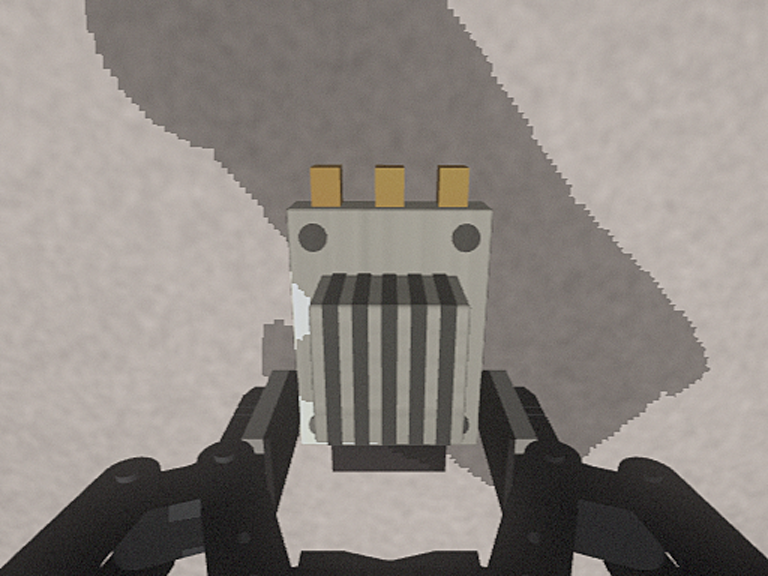

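```bash
python3 - <<'E'
from h import *
c,h=modcen("w37",[(312,237),(466,237)]); go([*c,.043],h); print(tool(slot(102)-np.array([*c,.163]),BY+np.pi))
E
```

```text
spacing 0.04810487872825293 heading -3.0607432512212975 cen [0.42300477 0.05141774]
at [0.4353 0.0528 0.0488] yaw -3.061 q7 0.77 twist -0.0 then shift at new yaw [12.4 -0.4  5.8] t 65.55 w 0.0555
[-208.80754956    0.27169538   45.        ]
```

Call:
carry_out:
  motion: "0.35 12.4 -0.4 5.8 0; 0.35 0 0 0 0; 1 0 0 0 0; 1 0 0 0 0; 1 0 0 0 0; 1 0 0 -60 0; 1 0 0 -60 -0.007; 1 0 0 0 0"
  newtons: 40

```text
clock: 66.55
tcp_pos: [0.4257, 0.0518, 0.1662]
orientation: [-0.137, 3.13, -0.0]
contact_force: [0.8, -0.3, -4.6]
grip_width: 0.043
```

Call:
carry_out:
  motion: "1 -53 0 0 0; 1 -52 0 0 0; 1 -52 0 0 0; 1 -52 0 0 0; 1 0 0 17 0; 1 0 0 15 0; 1 0 0 0 0; 1 0 0 0 0"
  newtons: 22

```text
clock: 67.55
tcp_pos: [0.6301, 0.0698, 0.1308]
orientation: [0.14, -3.138, 0.001]
contact_force: [0.9, 0.4, -3.8]
grip_width: 0.043
```

```bash
python3 - <<'E'
from h import *
go(slot(102),BY+np.pi); snap("wrist","w38",k=1)
E
```

```text
at [0.6301 0.0698 0.1308] yaw -3.052 q7 0.99 twist 0.002 then shift at new yaw [-0.9  0.  12.8] t 67.55 w 0.043
```

View pics/w38.png

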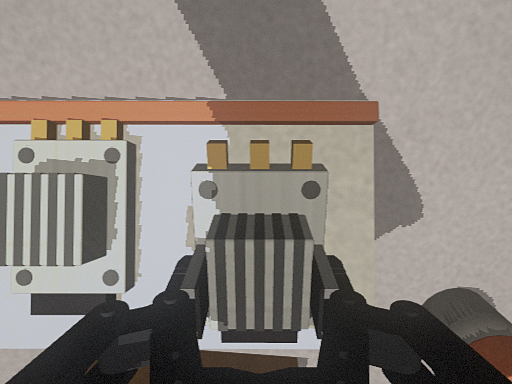

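Call:
carry_out:
  motion: "1 -1 0 5 0; 1 0 0 5 0; 1 0 0 5 0; 0.35 0 0 0 0; 0.35 0 0 0 0; 0.35 0 0 0 0; 0.35 0 0 0 0; 0.35 0 0 0 0"

```text
clock: 68.6
tcp_pos: [0.632, 0.07, 0.1159]
orientation: [-0.139, 3.138, 0.0]
contact_force: [0.1, -0.7, -0.5]
grip_width: 0.0552
```

```bash
python3 - <<'E'
from h import *
print(inbed(r.get_obs()["tcp_pos"])); snap("wrist","w39",k=1.5)
E
```

```text
[ 77.81607761 102.03942833  47.11344655]
```

View pics/w39.png

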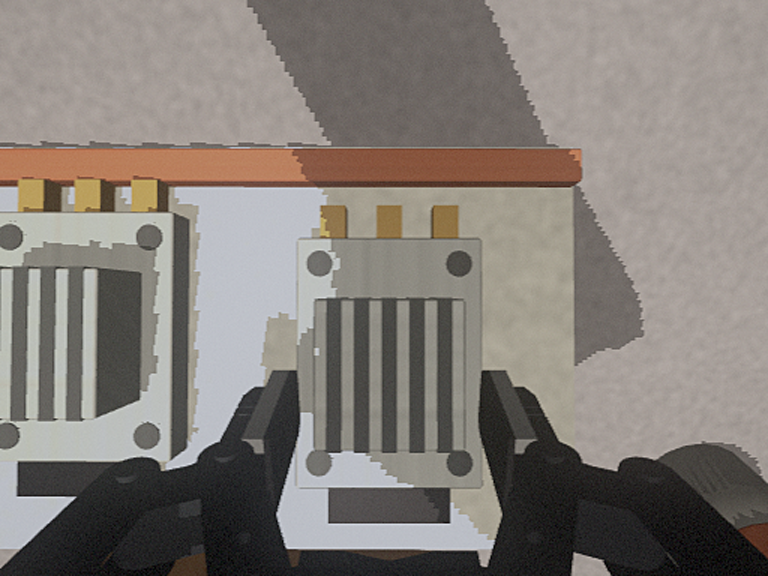

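```bash
python3 - <<'E'
from h import *
bp("w39",[(319,264),(459,264),(319,463),(460,463),(148,237),(147,436)])
E
```

```text
(319, 264) [30.5 77.6 16. ]
(459, 264) [ 30.5 125.7  16. ]
(319, 463) [98.4 77.9 16. ]
(460, 463) [ 98.3 125.9  16. ]
(148, 237) [21.3 18.7 16. ]
(147, 436) [89.3 19.2 16. ]
```

Call:
carry_out:
  motion: "0.35 10 0 4 0; 0.35 0 0 4.2 0; 1 0 0 0 0; 1 0 0 0 0; 1 0 0 0 0; 1 3.2 0 1.2 0; 1 3.2 0 1.2 0; 1 3.2 0 1.2 0"
  newtons: 30

```text
clock: 69.65
tcp_pos: [0.6126, 0.0682, 0.1041]
orientation: [-0.139, 3.137, 0.0]
contact_force: [3.3, -1.5, -0.3]
grip_width: 0.0435
```

Call:
carry_out:
  motion: "1 0 0 0 0; 0.4 0 0 0 0; 0.4 0 0 0 0; 0.4 0 0 0 0; 0.4 0 0 -10 0; 0 0 0 -50 0; 0 0 -30 -50 0; 0 0 -50 -30 0"

```text
clock: 70.65
tcp_pos: [0.6202, -0.0092, 0.2481]
orientation: [-0.147, 3.134, 0.002]
contact_force: [1.0, -1.5, -0.3]
grip_width: 0.0854
```

```bash
python3 - <<'E'
from h import *
grab_frame("wrist");grab_frame("wrist");snap("wrist","w40",k=1.5)
go([.4648,-.3758,.213],-.30+np.pi)
E
```

```text
at [ 0.6208 -0.0151  0.2463] yaw -3.059 q7 1.2 twist 0.382 then shift at new yaw [  42.5 -390.7   33.3] t 70.8 w 0.0855
```

View pics/w40.png

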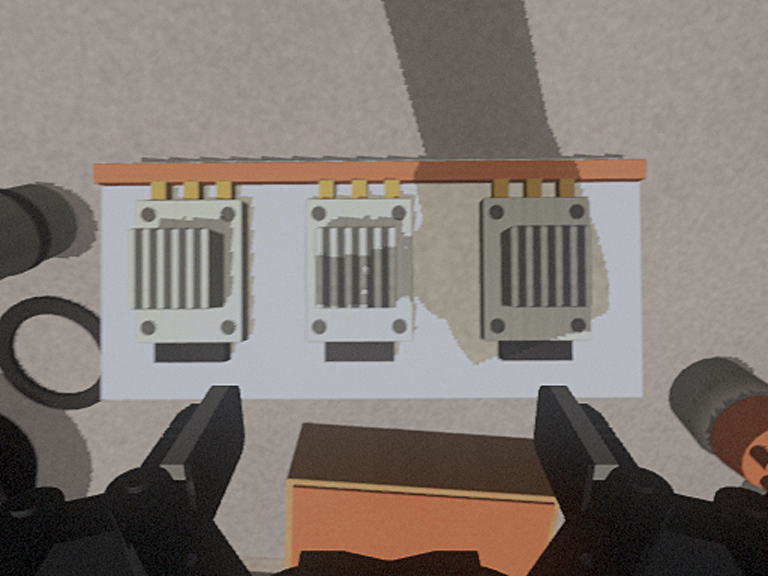

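```bash
python3 - <<'E'
from h import *
bp("w40",[(148,214),(228,214),(148,327),(228,327),(319,213),(399,213),(319,327),(400,326),(498,211),(578,211),(498,326),(579,325)])
go([.4648,-.3758,.213],-.30+np.pi)
E
```

```text
(148, 214) [  20.9 -130.7   16. ]
(228, 214) [ 21.2 -82.5  16. ]
(148, 327) [  88.6 -130.5   16. ]
(228, 327) [ 88.9 -82.6  16. ]
(319, 213) [ 21.  -27.9  16. ]
(399, 213) [21.3 20.  16. ]
(319, 327) [ 89.2 -28.1  16. ]
(400, 326) [88.8 20.2 16. ]
(498, 211) [20.5 79.2 16. ]
(578, 211) [ 20.8 126.9  16. ]
(498, 326) [89.1 78.6 16. ]
(579, 325) [ 88.8 126.7  16. ]
at [ 0.6208 -0.0151  0.2463] yaw -3.059 q7 1.2 twist 0.382 then shift at new yaw [  42.5 -390.7   33.3] t 70.8 w 0.0855
```

Call:
carry_out:
  motion: "0 0 0 0 0.13; 0 0 0 0 0.129; 0 0 0 0 0.129; 0 7 -61 0 0; 0 7 -61 0 0; 0 7 -61 0 0; 0 7 -61 0 0; 0 7 -61 0 0"

```text
clock: 71.8
tcp_pos: [0.4953, -0.2927, 0.244]
orientation: [-0.465, -3.107, -0.001]
contact_force: [0.3, -0.9, 0.5]
grip_width: 0.0854
```

Call:
carry_out:
  motion: "0 7 -61 0 0; 0 0 -25 0 0; 0 0 0 30 0; 0 0 0 0 0; 0 0 0 0 0; 0 0 0 0 0; 0 0 0 0 0; 0 0 0 0 0"

```text
clock: 72.8
tcp_pos: [0.4642, -0.3726, 0.2145]
orientation: [0.468, 3.106, -0.001]
contact_force: [-0.1, -0.2, -0.3]
grip_width: 0.0857
```

```bash
python3 - <<'E'
from h import *
go([.4648,-.3755,.093],-.30+np.pi); snap("wrist","w41",k=1.5)
E
```

```text
at [ 0.4642 -0.3726  0.2145] yaw 2.842 q7 1.52 twist 0.001 then shift at new yaw [ -1.4  -2.6 121.5] t 72.8 w 0.0857
```

View pics/w41.png

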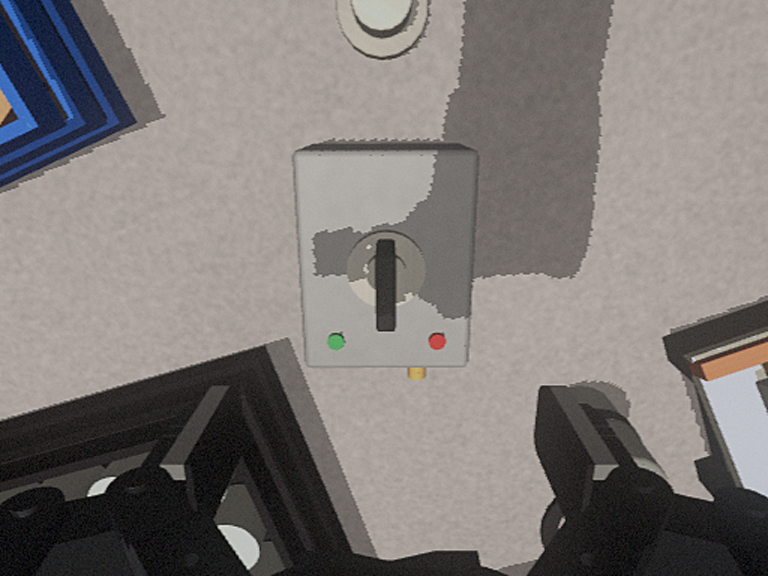

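Call:
carry_out:
  motion: "0 -1 -1.6 50 0; 0 0 0 50 0; 0 0 0 21.5 0; 0 0 0 0 0; 1 0 0 0 0; 1 0 0 0 0; 1 0 0 0 0; 1 0 0 0 0"
  newtons: 60

```text
clock: 73.85
tcp_pos: [0.4646, -0.3747, 0.0931]
orientation: [0.469, 3.106, -0.001]
contact_force: [-0.2, -0.3, -0.3]
grip_width: 0.0122
```

Call:
carry_out:
  motion: "1 0 0 0 0; 1 0 0 0 0; 1 0 0 0 0.16; 1 0 0 0 0.16; 1 0 0 0 0.16; 1 0 0 0 0.16; 1 0 0 0 0.16; 1 0 0 0 0.16"

```text
clock: 74.85
tcp_pos: [0.4644, -0.3749, 0.0931]
orientation: [1.856, 2.534, -0.001]
contact_force: [-1.8, 0.1, 4.8]
grip_width: 0.0091
```

Call:
carry_out:
  motion: "1 0 0 0 0.16; 1 0 0 0 0.13; 1 0 0 0 0; 1 0 0 0 0; 1 0 0 0 0; 1 0 0 0 0; 1 0 0 0 0; 1 0 0 0 0"

```text
clock: 75.85
tcp_pos: [0.4644, -0.3749, 0.0932]
orientation: [2.193, 2.248, -0.002]
contact_force: [-3.5, -0.2, 5.6]
grip_width: 0.009
```

```bash
python3 - <<'E'
from h import *
o=r.get_obs(); print(o["moment"],yaw()[0]); snap("wrist","w42",k=1); snap("scene","s42",(150,400,170,350),3)
E
```

```text
[-0.07232961  0.58949137  1.1005119 ] 1.5954936885201665
```

View pics/w42.png

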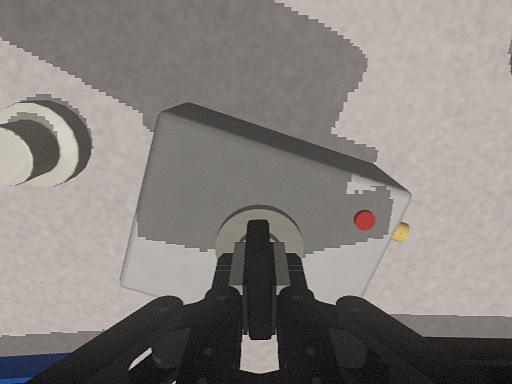

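View pics/s42.png

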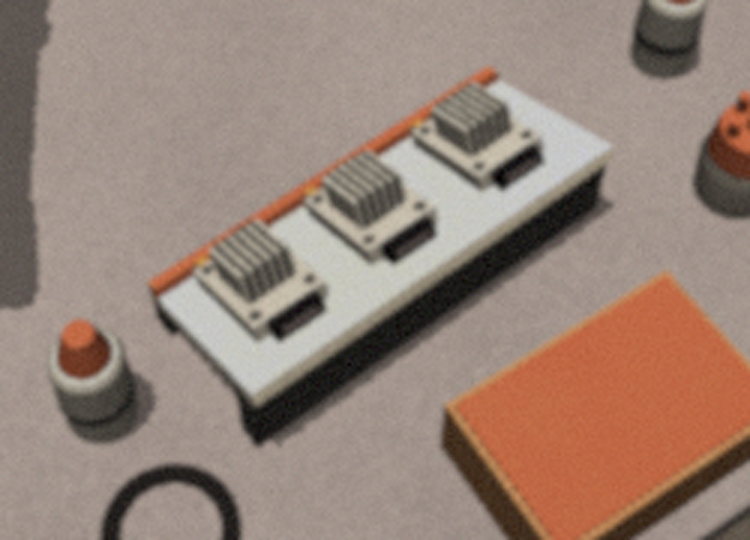

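Call:
carry_out:
  motion: "1 0 0 0 -0.18; 1 0 0 0 -0.18; 1 0 0 0 -0.18; 1 0 0 0 -0.18; 1 0 0 0 -0.18; 1 0 0 0 -0.1; 0 0 0 0 0; 0 0 0 0 0"

```text
clock: 76.95
tcp_pos: [0.4644, -0.3743, 0.0923]
orientation: [-0.855, -3.023, -0.0]
contact_force: [-1.0, -0.5, -0.8]
grip_width: 0.0448
```

Call:
carry_out:
  motion: "0 0 0 0 0; 0 0 0 0 0; 0 0 0 -60 -0.1; 0 0 0 -60 -0.1; 0 0 0 -20 0; 0 0 0 0 0; 0 0 0 0 0; 0 0 0 0 0"

```text
clock: 77.95
tcp_pos: [0.4636, -0.374, 0.2306]
orientation: [-0.546, -3.091, -0.002]
contact_force: [0.3, -0.2, 0.7]
grip_width: 0.0852
```

```bash
python3 - <<'E'
from h import *
snap("wrist","w43",k=1); snap("scene","s43",(150,400,170,350),3); snap("scene","s43f",k=1.5)
E
```

```text
(no output)
```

View pics/w43.png

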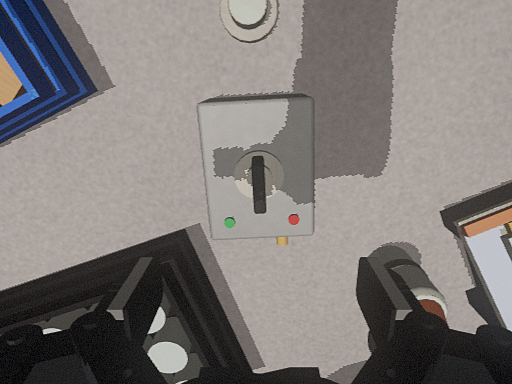

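View pics/s43f.png

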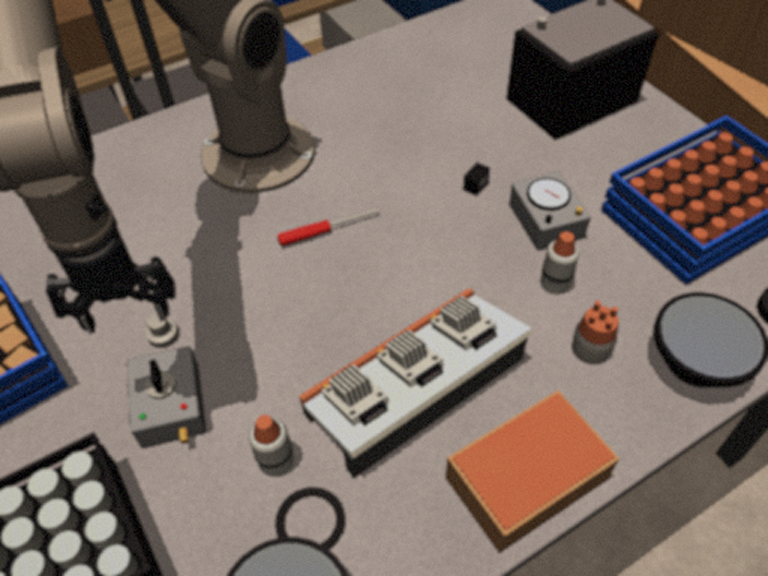

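```bash
python3 - <<'E'
from bench import r
print(r.hand_in())
E
```

```text
the job is handed in; nothing more can be done
None
```

I tested all three modules both ways round and handed the job in at about 78 s. No verdict was reported.

1. **Plug side:** I laid the modules plug end against the bar. The first one came down on top of the bar; I re-gripped it, moved it uphill and slid it back down until it seated. Wrist pictures then put all three plug tips within about 1 mm of the bar, flat and square. I turned the key about 1.24 rad by gripper angle and let it spring back.
2. **Tab side:** I levelled each module on the table, turned it end for end, placed it back and slid it to the bar. Before the second key turn, all three measured flat and square with their tab tips within about 1 mm of the bar. That turn was about 1.25 rad, and the reaction torque of about 1.1 Nm was well above the spring, so the key was on its stop.

**Last checks:**
- **Modules:** the final scene picture shows all three still on the bar.
- **Key and gripper:** the key is home, and the gripper is open and clear of everything.
- **Other parts:** none looks moved.

**Discrepancies and limits:**
- Between the first key turn and the flips, the left module moved about 3 mm uphill from a cause I did not see. It was still within tolerance and was re-seated when turned.
- After the second key turn I checked the modules only by eye in the scene picture.

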